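# Issue the spirit levels

### The arm

A 6-joint arm with a two-finger parallel gripper is mounted at the origin on the work surface. World frame = base frame: x ahead of the robot, y to its left, z up, the work surface at z = 0. Lengths are in m, angles in rad, forces in N, time in s.
With the tool pointing down it reaches from about 0.325 to 0.875 m from the base axis. Payload 4.4 kg.
Tool frame: the origin (TCP) lies at the very end of the fingers, on their centre line; the grasp point (between the pads) lies 19 mm behind it; z points along the fingers, y is the line along which they close (so a half turn about z gives the same grasp; the last joint's range is limited). The gripper opens to 85 mm and grips with 20 to 120 N. Pads are 22 mm wide; open, the fingers measure 114 mm over their backs; the gripper's body (76 mm by 85 mm) begins 54 mm behind the grasp point. The pads swing forward as they close: fully open they stand 13 mm farther back than shut.
Start: joints at [1.077, 0.207, 1.542, -0, 1.393, -0.15], TCP at [0.194, 0.541, 0.208] pointing down, gripper open.
Joint ranges: [-2.73, 2.73], [-0.86, 2.22], [0.23, 2.46], [-1.11, 4.25], [0.08, 2.63], [-2.82, 2.82]. Speed limits (rad/s): [2.79, 2.79, 3.14, 3.14, 3.14, 3.14].

### API

Orientations are given as a unit quaternion [x, y, z, w].
In Python, from cell import status, eyes, ticket, models gives the robot as it stands.
- The arm moves only by the tool step_arm, never from a script. Its argument "rows" is a list of rows, each an object with "dp": the shift along the tool's x, y, z in mm, a list of three; "turn": the turn, a rotation vector about the tool's x, y, z in degrees, a list of three; "grip": the closure in counts, from 0 (fully open) to 255 (shut). In form: [{"dp": [x, y, z], "turn": [wx, wy, wz], "grip": grip}, ...]. A call has 1 to 8 rows; each row shifts and turns the commanded pose from where the row before left it, along the tool's axes as they then stand; what a row does not reach is not made up. A row lasts 1/8 s, in which the tool goes at most 62.5 mm and 10.7 degrees, less where a joint would pass 70% of its speed; a pose out of reach is approached as far as the arm can. A call is refused whole if a number of a shift passes 62.5 or a number of a turn 10.7, either way. A call with a gripper value outside its range is refused whole. The fingers move at their own pace and stop on an object; the grip force is fixed at half the most. Time passes only in rows, so rows that do not move let the fingers close. It gives the time, the measured TCP pose, the force, the opening and the grip force at its end, in the units of the state.
- status.observe(): the state, without advancing time (a new reading comes with each control period).
- eyes.snapshot(name): name is "scene" or "side" or "wrist"; returns (picture, depth): 420x560x3 uint8, red, green, blue; 420x560 float32, m along the optical axis (not along the pixel's ray), 0 where there is no reading.
- eyes.camera_info(name): a dict with "fx", "fy", "cx", "cy" (pixels), "distortion" ([k1, k2, p1, p2, k3] as OpenCV has them; the pictures are not rectified), "cam_to_world" (4x4, takes a point from camera to world coordinates). Camera axes: x right, y down, z forward; pixel columns grow to the right and rows downward; lengths in m; the calibration is good to about 2 mm. A picture is of the moment at which its call begins: read the wrist's pose just before it. camera_info takes no time and is no camera call; for the wrist camera it gives the pose at the moment of the call.
- ticket.hand_in(): hands the job in; it is judged then, once.
Trained networks look in the newest picture that a camera, given by its name, has taken for a name from the list of things; names that differ only in an ending like _2 or _b are one class to them, and where a whole thing is asked for, a point or a joint stands for the part that bears it (a point fixed in the world has none). Each returns a list of dicts, best first, with "confidence" (0 to 1); they miss things now and then, are a little off and sometimes report something else, mostly with a low value. They report only what shows in the picture. A call takes as long as a camera call.
- models.search_frame(target, camera): "at" ([row, column] in pixels, amid what is visible of it).
- models.place_of(target, camera): "at" ([row, column] in pixels: a listed point, or the origin of a listed thing).
The state is a dict: "time": time; "q": joint angles; "dq": joint speeds; "tau": joint torques, N m; "position": TCP position; "tcp_rot": TCP orientation; "wrist_force": force on the tool from outside, world axes, zero at the start; "wrist_torque": the same for the moment, N m; "grip_width": opening from 0.0 (shut) to 1.0 (fully open); "finger_force": force on a finger pad.
Only numpy, scipy, OpenCV 4.12 (cv2) and the standard library are available. Lean on these libraries where they do the work, as an engineer would, in place of code of your own. Each camera call takes 0.05 s, during which the arm holds its last target. There are 200 camera calls.

### The job

First clear the carton out of the issue stand into the red bin. Then push every spirit level in the loan rack out with its ejector slide and lean each one on the stand: on its end, broad side to the low wall, top resting back on the wall and foot against the stop strip. Leave the other things on the bench where they are.

Things in the scene. Friction and masses are not known exactly. Their poses are not given: they have to be found in the camera images.
- rack: Loan rack, fixed: galvanised steel box 95 deep (x), 208 wide (y), 216 mm high, with four upright bays 25 mm wide at y = -78, -26, +26, +78 mm (bays 1-4). Origin: underside, below the row of levels when home. +x points out of the open front, away from the robot; back at x = -62 mm. Its top is closed, from the back to 17 mm short of the mouth, but for an 8 mm slot along x over each bay for the tab.
- rack_mouth (a point): Middle of the rack's open front (x = +33 mm in the rack, red edged), at floor height, 6 mm above the bench. The bay floors run on as an apron 68 mm out from here, ended by a red lip 8 mm higher and 5 mm thick.
- stand: Issue stand, fixed: steel base 6 mm thick, 270 mm long (y), with a low plywood wall along one side and a black rubber stop strip along the other. Origin: underside. The wall's face is the plane x = 0 (wall 12 mm thick, at x < 0; top 116 mm above the bench). +x points from wall to strip, away from the robot.
- stand_foot (a point): Middle of the stop strip's inner face, at its foot: 62 mm in front (+x) of the stand's wall face, on the base, 6 mm above the bench. The strip runs along y, 12 mm thick, 20 mm high above the base. A level with its foot against the strip and its back on the wall's top edge leans about 0.36 rad from upright, top towards the robot.
- carton_mid (a point): Centre of the carton of fixings, brown cardboard with a red band, 50 (its x) x 56 (its y) x 85 mm high (z), about 0.25 kg. At first it stands in the trough of the stand, its x axis across the trough (6 mm free at each side), somewhere along it.
- red_bin: Empty red open picking bin, fixed on the bench, 150 (x) x 105 (y) mm outside, walls 4 mm; sides and back (-x end) 75 mm high, the +x end and the last 30 mm of the sides 41 mm high. Origin: underside centre; inner floor 4 mm up.
- blue_bin: Blue picking bin of the same size, full of tools, fixed: a bystander at the other side of the bench.
- tape: Bystander: cardboard-brown tape roll lying flat, 96 mm across, 45 high. Origin: underside centre.
- spray: Bystander: spray can, 54 mm across, 150 high. Origin: underside centre.
- driver: Bystander: screwdriver lying flat.
- level1_mid (a point): Centre of box spirit level 1: yellow, black end caps, green vials, 60 (its x) x 22 (its y) x 200 mm (its z), about 0.28 kg (0.2 to 0.36). At first it stands on end in bay 1 of the rack, its x along the rack's x, its upper end 206 mm above the bench, its front edge about flush with the mouth; None if that bay is empty.
- level2_mid (a point): Centre of box spirit level 2: yellow, black end caps, green vials, 60 (its x) x 22 (its y) x 200 mm (its z), about 0.28 kg (0.2 to 0.36). At first it stands on end in bay 2 of the rack, its x along the rack's x, its upper end 206 mm above the bench, its front edge about flush with the mouth; None if that bay is empty.
- level3_mid (a point): Centre of box spirit level 3: yellow, black end caps, green vials, 60 (its x) x 22 (its y) x 200 mm (its z), about 0.28 kg (0.2 to 0.36). At first it stands on end in bay 3 of the rack, its x along the rack's x, its upper end 206 mm above the bench, its front edge about flush with the mouth; None if that bay is empty.
- level4_mid (a point): Centre of box spirit level 4: yellow, black end caps, green vials, 60 (its x) x 22 (its y) x 200 mm (its z), about 0.28 kg (0.2 to 0.36). At first it stands on end in bay 4 of the rack, its x along the rack's x, its upper end 206 mm above the bench, its front edge about flush with the mouth; None if that bay is empty.
- ejector1_tab (a point): Point on the red ejector tab of bay 1: middle of its rear (-x) face, 235 mm above the bench. The tab stands up through the slot in the rack's top, 20 mm wide (y), 8 thick (x), from 218 to 252 mm above the bench. Pushed along the rack's +x, its pusher plate shoves the level out of the mouth.
- ejector2_tab (a point): Point on the red ejector tab of bay 2: middle of its rear (-x) face, 235 mm above the bench. The tab stands up through the slot in the rack's top, 20 mm wide (y), 8 thick (x), from 218 to 252 mm above the bench. Pushed along the rack's +x, its pusher plate shoves the level out of the mouth.
- ejector3_tab (a point): Point on the red ejector tab of bay 3: middle of its rear (-x) face, 235 mm above the bench. The tab stands up through the slot in the rack's top, 20 mm wide (y), 8 thick (x), from 218 to 252 mm above the bench. Pushed along the rack's +x, its pusher plate shoves the level out of the mouth.
- ejector4_tab (a point): Point on the red ejector tab of bay 4: middle of its rear (-x) face, 235 mm above the bench. The tab stands up through the slot in the rack's top, 20 mm wide (y), 8 thick (x), from 218 to 252 mm above the bench. Pushed along the rack's +x, its pusher plate shoves the level out of the mouth.
- ejector1 (a joint): Travel of ejector slide 1: 0 home, 0.056 m pushed fully forward. A spring returns it (about 2 N at home, 5 N at full travel, plus up to 2 N to shove the level). Fully pushed, it leaves the level standing on the apron with about 51 mm sticking out of the mouth and 9 mm still in the bay, clear of the rack's top: it lifts straight up.
- ejector2 (a joint): Travel of ejector slide 2: 0 home, 0.056 m pushed fully forward. A spring returns it (about 2 N at home, 5 N at full travel, plus up to 2 N to shove the level). Fully pushed, it leaves the level standing on the apron with about 51 mm sticking out of the mouth and 9 mm still in the bay, clear of the rack's top: it lifts straight up.
- ejector3 (a joint): Travel of ejector slide 3: 0 home, 0.056 m pushed fully forward. A spring returns it (about 2 N at home, 5 N at full travel, plus up to 2 N to shove the level). Fully pushed, it leaves the level standing on the apron with about 51 mm sticking out of the mouth and 9 mm still in the bay, clear of the rack's top: it lifts straight up.
- ejector4 (a joint): Travel of ejector slide 4: 0 home, 0.056 m pushed fully forward. A spring returns it (about 2 N at home, 5 N at full travel, plus up to 2 N to shove the level). Fully pushed, it leaves the level standing on the apron with about 51 mm sticking out of the mouth and 9 mm still in the bay, clear of the rack's top: it lifts straight up.

How it is judged:
On the way:
1. the carton is in the red bin while every level is still at the rack (x of carton_mid in the frame of red_bin between -0.06 and 0.06 m and y of carton_mid in the frame of red_bin between -0.04 and 0.04 m and height (world z) of carton_mid below 0.06 m and x of each of level1_mid, level2_mid, level3_mid, level4_mid in the frame of rack below 0.09 m and horizontal distance between each of level1_mid, level2_mid, level3_mid, level4_mid and rack below 0.13 m), for 0.2 s.
At the end, for the whole second after the job is handed in: Each level leans 17 to 26 degrees on the stand (so foot within 7 mm of the strip, back on the wall), broad side to the wall within 0.22 rad, centre 6-34 mm off the wall face, within 125 mm of mid-stand, 85-115 mm up; carton on the red bin floor; ejectors home (under 8 mm) (angle between the z axis of level1_mid and the z axis of stand, either way round between 0.3 and 0.46 rad and angle between the x axis of each of level1_mid, level2_mid, level3_mid, level4_mid and the y axis of stand, either way round below 0.22 rad and x of level1_mid in the frame of stand between 0.006 and 0.034 m and y of level1_mid in the frame of stand between -0.125 and 0.125 m and height (world z) of level1_mid between 0.085 and 0.115 m and angle between the z axis of level2_mid and the z axis of stand, either way round between 0.3 and 0.46 rad and x of level2_mid in the frame of stand between 0.006 and 0.034 m and y of level2_mid in the frame of stand between -0.125 and 0.125 m and height (world z) of level2_mid between 0.085 and 0.115 m and angle between the z axis of level3_mid and the z axis of stand, either way round between 0.3 and 0.46 rad and x of level3_mid in the frame of stand between 0.006 and 0.034 m and y of level3_mid in the frame of stand between -0.125 and 0.125 m and height (world z) of level3_mid between 0.085 and 0.115 m and angle between the z axis of level4_mid and the z axis of stand, either way round between 0.3 and 0.46 rad and x of level4_mid in the frame of stand between 0.006 and 0.034 m and y of level4_mid in the frame of stand between -0.125 and 0.125 m and height (world z) of level4_mid between 0.085 and 0.115 m and x of carton_mid in the frame of red_bin between -0.06 and 0.06 m and y of carton_mid in the frame of red_bin between -0.04 and 0.04 m and height (world z) of carton_mid below 0.06 m and value of joint each of ejector1, ejector2, ejector3, ejector4 below 0.008 m); the robot touches nothing.
It fails at once if a bystander (tape roll, spray can, screwdriver) is moved more than 30 mm (distance of any of tape, spray, driver from where it was at the start of the episode above 0.03 m).
Of level1, level2, level3, level4 only 2 to 3 are there at a start; the rules pass over those that are not, and their reading is None.
At some moment in a run one of carton may be knocked a few centimetres aside while the robot is not near it.
Once in a run the grip may slacken for a moment while it holds something.
It also fails if it takes over 210 s, if anything falls off the work surface, if the arm or the gripper's body presses on something with over 40 N, if the wrist force passes 120 N, or if a joint passes its speed limit or range.

## Working session

There is one attempt and no reset: what is moved stays moved. The work goes in short steps, Python scripts to look and compute and a tool call to move; the robot and the scene stay as the last step left them, time stands still between calls to the robot, and variables do not carry over. Pictures are saved under pics/ and viewed, at most 14 in all, crops included, and the job is handed in when it is done.

Besides the shell and the picture viewer there is one more tool, called after ">>>" as name(argument=value, ...) on one line, values as JSON. step_arm: Moves the arm, as the interface text tells. Its arguments: {"type":"object","properties":{"rows":{"type":"array"}},"required":["rows"]}

```bash
mkdir -p pics; ls; cat > h.py <<'E'
import numpy as np,cv2
from scipy.spatial.transform import Rotation as R
from cell import status,eyes,ticket,models
def ray(cam,at,ci=None):
    c=ci or eyes.camera_info(cam)
    K=np.array([[c['fx'],0,c['cx']],[0,c['fy'],c['cy']],[0,0,1]])
    p=cv2.undistortPoints(np.array([[[at[1],at[0]]]],float),K,np.array(c['distortion'],float))[0,0]
    return np.array([p[0],p[1],1.]),np.array(c['cam_to_world'])
def onz(cam,at,z):
    d,T=ray(cam,at); v=T[:3,:3]@d; o=T[:3,3]; return o+v*(z-o[2])/v[2]
def cloud(cam,dep,ci=None):
    c=ci or eyes.camera_info(cam)
    K=np.array([[c['fx'],0,c['cx']],[0,c['fy'],c['cy']],[0,0,1]])
    r,cc=np.mgrid[0:420,0:560]
    p=cv2.undistortPoints(np.stack([cc,r],-1).reshape(-1,1,2).astype(float),K,np.array(c['distortion'],float)).reshape(420,560,2)
    P=np.dstack([p*dep[...,None],dep]); T=np.array(c['cam_to_world'])
    return P@T[:3,:3].T+T[:3,3]
def save(n,im): cv2.imwrite('pics/'+n+'.png',im[...,::-1])
E
python3 - <<'E'
from h import *
np.set_printoptions(precision=4,suppress=True)
s=status.observe(); print(s)
for cam in ['scene','side']:
    im,d=eyes.snapshot(cam); save(cam+'0',im); np.savez(cam+'0',im=im,d=d)
    P=cloud(cam,d); print(cam,eyes.camera_info(cam)['cam_to_world'])
    for n,z in [('rack',0),('rack_mouth',.006),('stand',0),('stand_foot',.006),('carton_mid',.0485),('red_bin',0),('blue_bin',0),('tape',0),('spray',0),('driver',.01)]+[(f'level{i}_mid',.106) for i in (1,2,3,4)]+[(f'ejector{i}_tab',.235) for i in (1,2,3,4)]:
        for r in models.place_of(n,cam)[:2]:
            print(n,round(r['confidence'],2),np.round(r['at']),onz(cam,r['at'],z))
E
```

```text
pics
{'time': 0.0, 'q': array([ 1.0765,  0.2074,  1.543 ,  0.    ,  1.3935, -0.1505]), 'dq': array([-0.0021, -0.    , -0.0004, -0.0007, -0.0013,  0.0014]), 'tau': array([ -0.    , -38.3043, -29.1591,  -0.0003,   0.0105,  -0.    ]), 'position': array([0.1934, 0.5406, 0.2073]), 'tcp_rot': array([ 0.1711,  0.9853, -0.0011, -0.0004]), 'wrist_force': array([ 0.6496, -0.3762, -0.1006]), 'wrist_torque': array([-0.0021, -0.0019,  0.0003]), 'finger_force': 0.0, 'grip_width': 0.9981854628401001}
scene [[-0.5015  0.7493 -0.4325  1.1052]
 [ 0.865   0.4264 -0.2643  0.2966]
 [-0.0136 -0.5067 -0.862   1.1356]
 [ 0.      0.      0.      1.    ]]
rack 0.76 [226. 353.] [0.4976 0.1552 0.    ]
rack_mouth 0.84 [236. 355.] [0.5262 0.1729 0.006 ]
stand 0.92 [183. 256.] [ 0.5108 -0.17    0.    ]
stand_foot 0.62 [197. 241.] [ 0.5785 -0.1825  0.006 ]
carton_mid 0.75 [172. 241.] [ 0.5262 -0.2123  0.0485]
carton_mid 0.7 [182. 403.] [0.3168 0.2267 0.0485]
red_bin 0.93 [139. 203.] [ 0.45   -0.4205  0.    ]
blue_bin 0.67 [262. 432.] [0.4892 0.3994 0.    ]
blue_bin 0.44 [172. 381.] [0.2794 0.1478 0.    ]
tape 0.75 
[... 935 characters left out ...]
ton_mid 0.67 [274. 347.] [ 0.5313 -0.2161  0.0485]
carton_mid 0.16 [218. 240.] [0.7005 0.1637 0.0485]
red_bin 0.79 [317. 416.] [ 0.4636 -0.4179  0.    ]
red_bin 0.38 [213. 182.] [0.7288 0.3953 0.    ]
blue_bin 0.91 [256. 149.] [0.4932 0.4008 0.    ]
tape 0.64 [221. 242.] [0.747  0.1706 0.    ]
tape 0.55 [221. 221.] [0.7239 0.2418 0.    ]
spray 0.94 [229. 300.] [ 0.7568 -0.0347  0.    ]
driver 0.52 [243. 335.] [ 0.7005 -0.1639  0.01  ]
level1_mid 0.66 [257. 150.] [0.3918 0.3217 0.106 ]
ejector1_tab 0.45 [219. 241.] [0.4658 0.0762 0.235 ]
ejector2_tab 0.42 [216. 218.] [0.4607 0.137  0.235 ]
ejector3_tab 0.5 [213. 205.] [0.4651 0.176  0.235 ]
ejector4_tab 0.41 [213. 184.] [0.4511 0.2291 0.235 ]
```

View pics/scene0.png

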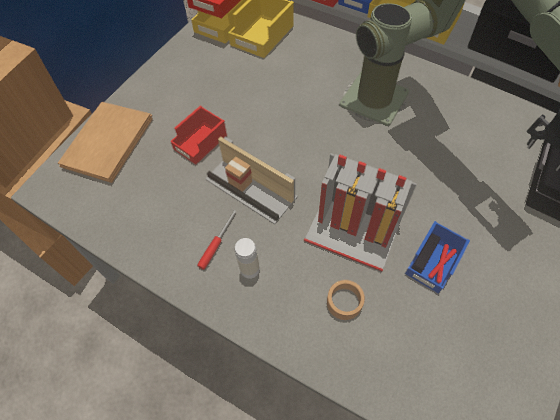

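View pics/side0.png

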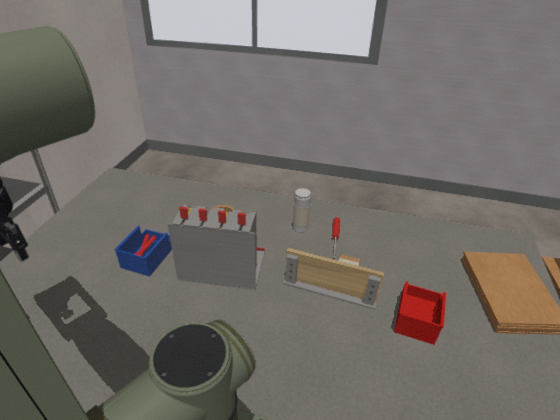

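```bash
python3 - <<'E'
from h import *
np.set_printoptions(precision=4,suppress=True)
import colorsys
def edges(P,m,name):
    Q=P[m]; 
    if len(Q)<20: print(name,len(Q));return
    c,(w,h),a=cv2.minAreaRect(Q[:,:2].astype(np.float32)); print(name,len(Q),'lo',np.percentile(Q,2,0),'hi',np.percentile(Q,98,0),'rect',c,w,h,a)
for cam in ['scene','side']:
    z=np.load(cam+'0.npz'); im=z['im']; P=cloud(cam,z['d']).astype(float); ok=z['d']>0
    print(cam); hsv=cv2.cvtColor(im,cv2.COLOR_RGB2HSV); H,S,V=[hsv[...,i].astype(int) for i in range(3)]
    Z=P[...,2]; X=P[...,0];Y=P[...,1]
    edges(P,ok&(abs(Z-.216)<.004)&(X>.4)&(X<.56)&(Y>.03)&(Y<.28),'racktop')
    edges(P,ok&(abs(Z-.206)<.004)&(X>.4)&(X<.6)&(Y>.03)&(Y<.28),'leveltop')
    edges(P,ok&(abs(Z-.116)<.004)&(X>.4)&(X<.6)&(Y>-.36)&(Y<0),'standtop')
    edges(P,ok&(abs(Z-.091)<.004)&(X>.4)&(X<.6)&(Y>-.36)&(Y<0),'cartontop')
    edges(P,ok&(abs(Z-.026)<.003)&(X>.52)&(X<.65)&(Y>-.36)&(Y<0),'strip')
    edges(P,ok&(abs(Z-.075)<.004)&(X>.3)&(X<.6)&(Y>-.55)&(Y<-.33),'bintop')
    edges(P,ok&(Z>.228)&(Z<.254)&(X>.4)&(X<.56)&(Y>.03)&(Y<.28),'tabs')
    yel=ok&(H>18)&(H<35)&(S>120)&(V>80)&(Z>.04)&(X>.45)
    for y in np.arange(.06,.28,.01): 
        m=yel&(abs(Y-y)<.005)
        if m.sum()>8: print(round(y,2),m.sum(),end='; ')
    print()
E
```

```text
scene
racktop 1777 lo [0.4327 0.0549 0.2126] hi [0.5298 0.2583 0.2198] rect (0.48185253143310547, 0.15488150715827942) 0.09900257736444473 0.23169022798538208 5.349331378936768
leveltop 322 lo [0.426  0.0433 0.2023] hi [0.5377 0.2624 0.2098] rect (0.48305660486221313, 0.15654636919498444) 0.09904008358716965 0.23041878640651703 6.816303730010986
standtop 346 lo [ 0.4887 -0.2987  0.1124] hi [ 0.5213 -0.0437  0.1196] rect (0.49950215220451355, -0.1717810034751892) 0.2676035463809967 0.023851344361901283 84.80489349365234
cartontop 352 lo [ 0.4974 -0.2874  0.0874] hi [ 0.5611 -0.047   0.0948] rect (0.5293830633163452, -0.1745586097240448) 0.270267128944397 0.06981285661458969 88.70588684082031
strip 303 lo [ 0.5218 -0.3079  0.0234] hi [ 0.5932 -0.0482  0.0289] rect (0.5498102307319641, -0.1789548099040985) 0.2712334990501404 0.07588993012905121 86.09913635253906
bintop 184 lo [ 0.3855 -0.4764  0.0715] hi [ 0.5118 -0.3574  0.079 ] rect (0.44898751378059387, -0.41922128200531006) 0.11642641574144363 0.12313216924667358 81.60161590576172
tabs 238 lo [0.451  0.0691 0.2295] hi [0.4724 0.2403
[... 519 characters left out ...]
2 lo [ 0.4845 -0.3025  0.1124] hi [ 0.5183 -0.0439  0.1177] rect (0.5019267797470093, -0.1736132800579071) 0.27084988355636597 0.017811767756938934 83.95244598388672
cartontop 327 lo [ 0.4713 -0.2943  0.0874] hi [ 0.5585 -0.0494  0.0948] rect (0.5233301520347595, -0.1729389727115631) 0.2651982009410858 0.08440408110618591 84.49859619140625
strip 0
bintop 311 lo [ 0.3841 -0.4759  0.0714] hi [ 0.5088 -0.3591  0.0788] rect (0.4507477879524231, -0.41874003410339355) 0.10881426930427551 0.1258620172739029 81.99684143066406
tabs 284 lo [0.4463 0.0678 0.2285] hi [0.468  0.238  0.2529] rect (0.45769912004470825, 0.15344993770122528) 0.013389508239924908 0.17295116186141968 6.138960838317871
0.24 10;
```

```bash
cat >> h.py <<'E'
def Rz(yaw,tilt=0):
    # tool y axis at angle yaw in world, z down; tilt: turn about tool x
    y=np.array([np.cos(yaw),np.sin(yaw),0]); z=np.array([0,0,-1.]); x=np.cross(y,z)
    return R.from_matrix(np.c_[x,y,z])*R.from_rotvec([-tilt,0,0])
def plan(pos,Rt,n=None,grip=0,start=None,s=None):
    """rows to reach pose; straight line, even rotation"""
    if start is None:
        s=s or status.observe(); p0,R0=np.array(s['position']),R.from_quat(s['tcp_rot'])
    else: p0,R0=start
    rv=(R0.inv()*Rt).as_rotvec(degrees=True); D=np.asarray(pos)-p0
    need=max(np.linalg.norm(D)*1000/50,np.abs(rv).max()/8); n=n or max(1,int(np.ceil(need)))
    print(f'n={n} dist {np.linalg.norm(D)*1000:.1f} turn/row {np.round(rv/n,1)} total {np.round(rv,1)} worlddelta {np.round(D*1000,1)}')
    for i in range(n):
        Ri=R0*R.from_rotvec(rv*i/n,degrees=True)
        print(' ',np.round(Ri.inv().apply(D/n)*1000,0).astype(int).tolist(),end='')
    print()
E
python3 - <<'E'
from h import *
np.set_printoptions(precision=4,suppress=True)
def line(Q,ax):  # principal dir
    for _ in range(4):
        m=Q.mean(0); u=np.linalg.svd(Q-m,full_matrices=0)[2][0]; nrm=np.array([-u[1],u[0]]); r=(Q-m)@nrm; Q=Q[abs(r)<2*r.std()+1e-4]
    t=(Q-m)@u; return m,np.degrees(np.arctan2(u[1],u[0])),t.min(),t.max(),r.std(),m+u*(t.min()+t.max())/2
for cam in ['scene','side']:
    z=np.load(cam+'0.npz'); im=z['im'].astype(int); P=cloud(cam,z['d']); X,Y,Z=P[...,0],P[...,1],P[...,2]; ok=z['d']>0
    r,g,b=[im[...,i] for i in range(3)]; red=(r>90)&(g<60)&(b<60)
    def L(n,m): 
        if m.sum()>15: print(cam,n,m.sum(),*line(P[m][:,:2],0))
    L('tabs',ok&red&(Z>.225)&(Z<.254)&(X>.43)&(X<.5)&(Y>.03)&(Y<.28))
    for i,y in enumerate([.075,.126,.179,.233]):
        m=ok&red&(Z>.225)&(Z<.256)&(X>.43)&(X<.5)&(abs(Y-y)<.02); print('tab',i+1,m.sum(),np.median(P[m],0),P[m].min(0),P[m].max(0))
    L('walltop',ok&(abs(Z-.116)<.003)&(X>.47)&(X<.54)&(Y>-.33)&(Y<-.02))
    L('strip',ok&(Z>.02)&(Z<.03)&(r<60)&(X>.55)&(X<.62)&(Y>-.33)&(Y<-.02))
    L('lip',ok&red&(Z>.006)&(Z<.02)&(X>.55)&(X<.65)&(Y>.03)&(Y<.3))
    m=ok&(abs(Z-.091)<.006)&(X>.5)&(X<.57)&(Y>-.29)&(Y<-.13); Q=P[m]; print('carton',cv2.minAreaRect(Q[:,:2].astype(np.float32)),len(Q))
    m=ok&red&(Z>.02)&(Z<.08)&(Y<-.33)&(X<.56); Q=P[m]; print('bin',cv2.minAreaRect(Q[:,:2].astype(np.float32)),len(Q))
plan([.45,-.17,.42],Rz(np.radians(84)))
E
```

```text
scene tabs 155 [0.4631 0.1568] 95.98186306999816 -0.08893993503122462 0.08310785475114793 0.000941906288489652 [0.4634 0.1539]
tab 1 35 [0.4714 0.076  0.2371] [0.4689 0.0684 0.2251] [0.4755 0.0856 0.2543]
tab 2 39 [0.4656 0.1284 0.2391] [0.4624 0.1201 0.225 ] [0.4682 0.1373 0.2489]
tab 3 42 [0.461  0.1805 0.2388] [0.458  0.1723 0.2257] [0.4631 0.1887 0.2525]
tab 4 40 [0.455  0.2316 0.237 ] [0.4521 0.2236 0.2251] [0.458  0.2394 0.2519]
scene walltop 293 [ 0.5047 -0.1668] -95.75249683831038 -0.12749782746587332 0.13929022598051097 0.00397662744037236 [ 0.5041 -0.1727]
scene strip 27 [ 0.5819 -0.194 ] -95.86519387407822 -0.1470246282165232 0.10957449783326031 0.0008444586728756676 [ 0.5838 -0.1754]
scene lip 67 [0.6007 0.1736] 95.61898998448419 -0.11129680784414071 0.10927722208037126 0.0006933527368737864 [0.6008 0.1726]
carton ((0.533776581287384, -0.1940765529870987), (0.1198779046535492, 0.060216426849365234), 85.15192413330078) 352
bin ((0.4655785858631134, -0.4184429943561554), (0.11449280381202698, 0.15336689352989197), 82.65377044677734) 940
side tabs 247 [0.4558 0.1545] -84.108
[... 446 characters left out ...]
392358137 -0.13675005034380283 0.13411868507431168 0.004236640538572184 [ 0.501  -0.1735]
carton ((0.5356400012969971, -0.1853064000606537), (0.04664501175284386, 0.12169269472360611), 15.701973915100098) 152
bin ((0.4632316529750824, -0.42027589678764343), (0.10844945162534714, 0.15443630516529083), 82.18165588378906) 1154
n=16 dist 785.1 turn/row [-0.  -0.  -0.9] total [ -0.   -0.  -13.7] worlddelta [ 256.2 -711.3  211.5]
  [-30, -36, -13]  [-30, -37, -13]  [-29, -37, -13]  [-28, -38, -13]  [-28, -38, -13]  [-27, -39, -13]  [-27, -39, -13]  [-26, -39, -13]  [-25, -40, -13]  [-25, -40, -13]  [-24, -41, -13]  [-24, -41, -13]  [-23, -41, -13]  [-22, -42, -13]  [-22, -42, -13]  [-21, -42, -13]
```

>>> step_arm(rows=[{"dp": [-10, -10, -60], "turn": [0, 0, 0], "grip": 0}, {"dp": [-10, -10, -60], "turn": [0, 0, 0], "grip": 0}, {"dp": [-30, -36, -40], "turn": [0, 0, -1], "grip": 0}, {"dp": [-30, -40, -30], "turn": [0, 0, -1], "grip": 0}, {"dp": [-30, -45, -20], "turn": [0, 0, -1], "grip": 0}, {"dp": [-30, -45, 0], "turn": [0, 0, -1], "grip": 0}, {"dp": [-30, -45, 0], "turn": [0, 0, -1], "grip": 0}, {"dp": [-30, -45, 0], "turn": [0, 0, -1], "grip": 0}])

```text
time: 2.9
position: [0.3028, 0.2164, 0.4188]
tcp_rot: [0.119, 0.993, 0.0, 0.001]
wrist_force: [1.5, -0.1, 0.3]
grip_width: 1.005
finger_force: 0.0
```

>>> step_arm(rows=[{"dp": [-30, -45, 0], "turn": [0, 0, -1], "grip": 0}, {"dp": [-30, -45, 0], "turn": [0, 0, -1], "grip": 0}, {"dp": [-30, -45, 0], "turn": [0, 0, -1], "grip": 0}, {"dp": [-30, -45, 0], "turn": [0, 0, -1], "grip": 0}, {"dp": [-30, -45, 0], "turn": [0, 0, -1], "grip": 0}, {"dp": [-30, -45, 0], "turn": [0, 0, -1], "grip": 0}, {"dp": [-25, -45, 0], "turn": [0, 0, -1], "grip": 0}, {"dp": [0, 0, 0], "turn": [0, 0, 0], "grip": 0}])

```text
time: 3.9
position: [0.4458, -0.1324, 0.4172]
tcp_rot: [0.061, 0.998, 0.0, -0.001]
wrist_force: [0.1, 0.1, -1.2]
grip_width: 1.005
finger_force: 0.0
```

```bash
python3 - <<'E'
from h import *
np.set_printoptions(precision=4,suppress=True)
s=status.observe(); print(s['position'],s['tcp_rot'],s['q'])
ci=eyes.camera_info('wrist'); im,d=eyes.snapshot('wrist'); save('w1',im); np.savez('w1',im=im,d=d,T=ci['cam_to_world']); print(np.array(ci['cam_to_world']))
for n,z in [('carton_mid',.0485),('stand',0),('stand_foot',.006),('red_bin',0),('rack_mouth',.006)]:
    for r in models.place_of(n,'wrist')[:1]: print(n,r['confidence'],r['at'],onz('wrist',r['at'],z))
plan([.5355,-.21,.20],Rz(np.radians(84.2)))
E
```

```text
[ 0.4458 -0.1324  0.4172] [ 0.0608  0.9981  0.0003 -0.0012] [-0.4748 -0.1104  1.4536 -0.0005  1.8009 -1.924 ]
[[ 0.1211  0.9428  0.3105  0.3655]
 [ 0.9926 -0.115  -0.0378 -0.1229]
 [ 0.0001  0.3127 -0.9498  0.5818]
 [ 0.      0.      0.      1.    ]]
stand 0.88 [186.2, 253.4] [ 0.5122 -0.1703  0.    ]
stand_foot 0.85 [218.3, 255.2] [ 0.5686 -0.1741  0.006 ]
n=6 dist 250.6 turn/row [-0.   0.  -0.1] total [-0.   0.1 -0.8] worlddelta [  90.2  -81.6 -219.1]
  [-16, -12, 37]  [-16, -12, 37]  [-16, -12, 37]  [-16, -12, 37]  [-16, -12, 37]  [-16, -12, 37]
```

View pics/w1.png

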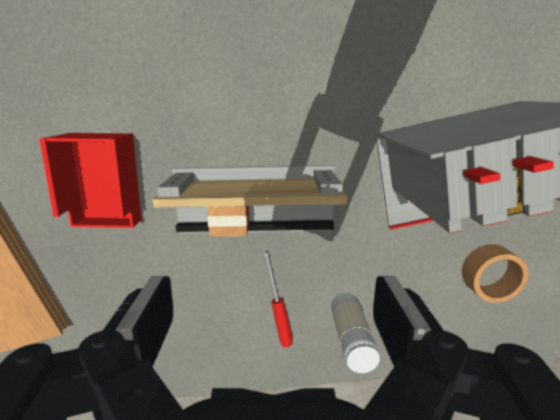

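The wrist view shows the carton in the trough (col 228, row 218), the wall in front of it, the red bin at the left (95, 180) and the spray can and driver beyond.

```bash
cat >> h.py <<'E'
def fit(cam,im,d,ci,what):
    P=cloud(cam,d,ci); X,Y,Z=P[...,0],P[...,1],P[...,2]; ok=d>0; r,g,b=[im[...,i].astype(int) for i in range(3)]
    return P,X,Y,Z,ok,r,g,b
def rect(Q):
    c,(w,h),a=cv2.minAreaRect(Q[:,:2].astype(np.float32)); return np.round([*c,w,h,a],4),len(Q)
E
python3 - <<'E'
from h import *
np.set_printoptions(precision=4,suppress=True)
z=np.load('w1.npz'); ci=dict(eyes.camera_info('wrist')); ci['cam_to_world']=z['T']
P,X,Y,Z,ok,r,g,b=fit('wrist',z['im'],z['d'],ci,0)
box=ok&(Y>-.33)&(Y<-.02)
print('wall',rect(P[box&(abs(Z-.116)<.004)&(X<.54)]))
m=box&(abs(Z-.091)<.004)&(X>.515)&(Y<-.14); print('carton',rect(P[m]),np.median(P[m],0),np.percentile(P[m],[3,97],axis=0))
m=box&(abs(Z-.026)<.004)&(r<60)&(g<60); print('strip',rect(P[m&(X>.55)]))
m=ok&(r>120)&(g<60)&(Y<-.3)&(abs(Z-.075)<.005); print('bin hi',rect(P[m]))
m=ok&(r>120)&(g<60)&(Y<-.3)&(Z>.03); print('bin all',rect(P[m]))
m=ok&(abs(Z-.006)<.004)&(abs(Y+.1)<.03)&(X>.5)&(X<.58);print('base',m.sum(),P[m].mean(0) if m.any() else 0,np.percentile(P[m][:,2],[5,50,95]))
m=ok&(abs(Z)<.008)&(abs(Y+.1)<.1)&(X>.62)&(X<.7);print('bench',np.median(P[m],0))
E
```

```text
wall (array([ 0.5024, -0.1726,  0.2693,  0.0129, 84.0245]), 1657)
carton (array([ 0.537 , -0.2134,  0.0569,  0.0479, 85.8126]), 1067) [ 0.5367 -0.2122  0.0899] [[ 0.5162 -0.2398  0.0882]
 [ 0.5588 -0.1868  0.0915]]
strip (array([ 0.5751, -0.1793,  0.2661,  0.0125, 83.6194]), 731)
bin hi (array([ 0.4501, -0.4171,  0.1085,  0.1195, 81.9804]), 1083)
bin all (array([ 0.4647, -0.4192,  0.1085,  0.1492, 81.9804]), 1406)
base 646 [ 0.5549 -0.0998  0.0049] [0.0031 0.0047 0.0076]
bench [ 0.6587 -0.0969 -0.0013]
```

```bash
python3 - <<'E'
from h import *
plan([.537,-.2134,.15],Rz(np.radians(84)))
plan([.537,-.2134,.055],Rz(np.radians(84)),start=(np.array([.537,-.2134,.15]),Rz(np.radians(84))))
E
```

```text
n=6 dist 296.7 turn/row [-0.   0.  -0.1] total [-0.   0.1 -0.6] worlddelta [  91.7  -85.  -269.1]
  [-17, -12, 45]  [-17, -12, 45]  [-17, -12, 45]  [-17, -12, 45]  [-17, -12, 45]  [-17, -12, 45]
n=2 dist 95.0 turn/row [0. 0. 0.] total [0. 0. 0.] worlddelta [  0.   0. -95.]
  [0, 0, 48]  [0, 0, 48]
```

>>> step_arm(rows=[{"dp": [-17, -12, 30], "turn": [0, 0, -0.6], "grip": 0}, {"dp": [-17, -12, 45], "turn": [0, 0, 0], "grip": 0}, {"dp": [-17, -12, 45], "turn": [0, 0, 0], "grip": 0}, {"dp": [-17, -12, 45], "turn": [0, 0, 0], "grip": 0}, {"dp": [-17, -12, 45], "turn": [0, 0, 0], "grip": 0}, {"dp": [-17, -12, 45], "turn": [0, 0, 0], "grip": 0}, {"dp": [0, 0, 0], "turn": [0, 0, 0], "grip": 0}])

```text
time: 5.08
position: [0.5366, -0.2101, 0.159]
tcp_rot: [0.053, 0.999, 0.002, -0.004]
wrist_force: [0.1, 0.3, -0.5]
grip_width: 1.0
finger_force: 0.0
```

```bash
python3 - <<'E'
from h import *
np.set_printoptions(precision=4,suppress=True)
ci=eyes.camera_info('wrist'); im,d=eyes.snapshot('wrist'); save('w2',im)
P,X,Y,Z,ok,r,g,b=fit('wrist',im,d,ci,0)
m=ok&(abs(Z-.091)<.004)&(X>.515)&(X<.57)&(Y<-.14)&(Y>-.3); print('carton',rect(P[m]))
plan([.537,-.2134,.055],Rz(np.radians(84)))
E
```

```text
carton (array([ 0.5365, -0.2132,  0.0567,  0.0486, 83.9746]), 4878)
n=3 dist 107.2 turn/row [ 0.  -0.1 -0. ] total [ 0.1 -0.2 -0. ] worlddelta [  -1.1   -2.7 -107.1]
  [0, -1, 36]  [0, -1, 36]  [0, -1, 36]
```

>>> step_arm(rows=[{"dp": [0, -1, 36], "turn": [0, 0, 0], "grip": 0}, {"dp": [0, -1, 36], "turn": [0, 0, 0], "grip": 0}, {"dp": [0, -1, 33], "turn": [0, 0, 0], "grip": 0}, {"dp": [0, 0, 0], "turn": [0, 0, 0], "grip": 0}, {"dp": [0, 0, 0], "turn": [0, 0, 0], "grip": 120}, {"dp": [0, 0, 0], "turn": [0, 0, 0], "grip": 160}, {"dp": [0, 0, 0], "turn": [0, 0, 0], "grip": 200}, {"dp": [0, 0, 0], "turn": [0, 0, 0], "grip": 200}])

```text
time: 6.12
position: [0.5413, -0.2157, 0.0625]
tcp_rot: [0.053, 0.999, -0.001, 0.003]
wrist_force: [-0.7, 2.1, 8.3]
grip_width: 0.622
finger_force: 61.2
```

>>> step_arm(rows=[{"dp": [0, 0, 0], "turn": [0, 0, 0], "grip": 200}, {"dp": [0, 0, -30], "turn": [0, 0, 0], "grip": 200}, {"dp": [0, 0, -30], "turn": [0, 0, 0], "grip": 200}, {"dp": [0, 0, -30], "turn": [0, 0, 0], "grip": 200}, {"dp": [0, 0, -30], "turn": [0, 0, 0], "grip": 200}, {"dp": [0, 0, 0], "turn": [0, 0, 0], "grip": 200}])

```text
time: 6.88
position: [0.5412, -0.2165, 0.1826]
tcp_rot: [0.053, 0.999, -0.002, 0.004]
wrist_force: [-0.1, 0.2, -3.0]
grip_width: 0.621
finger_force: 63.2
```

```bash
python3 - <<'E'
from h import *
p=[.4647,-.4192]
plan([*p,.18],Rz(np.radians(-8)),n=12)
E
```

```text
n=12 dist 216.6 turn/row [0.  0.  7.7] total [ 0.2  0.5 91.9] worlddelta [ -76.5 -202.7   -2.6]
  [5, -17, 0]  [2, -18, 0]  [0, -18, 0]  [-3, -18, 0]  [-5, -17, 0]  [-7, -17, 0]  [-9, -15, 0]  [-11, -14, 0]  [-13, -12, 0]  [-15, -11, 0]  [-16, -8, 0]  [-17, -6, 0]
```

>>> step_arm(rows=[{"dp": [5, -17, 0], "turn": [0, 0, 7.7], "grip": 200}, {"dp": [2, -18, 0], "turn": [0, 0, 7.7], "grip": 200}, {"dp": [0, -18, 0], "turn": [0, 0, 7.7], "grip": 200}, {"dp": [-3, -18, 0], "turn": [0, 0, 7.7], "grip": 200}, {"dp": [-5, -17, 0], "turn": [0, 0, 7.7], "grip": 200}, {"dp": [-7, -17, 0], "turn": [0, 0, 7.7], "grip": 200}, {"dp": [-9, -15, 0], "turn": [0, 0, 7.7], "grip": 200}, {"dp": [-11, -14, 0], "turn": [0, 0, 7.7], "grip": 200}])

```text
time: 7.88
position: [0.4857, -0.3486, 0.1764]
tcp_rot: [0.559, 0.829, 0.0, -0.002]
wrist_force: [0.2, -0.1, -3.2]
grip_width: 0.617
finger_force: 63.3
```

>>> step_arm(rows=[{"dp": [-13, -12, 0], "turn": [0, 0, 7.7], "grip": 200}, {"dp": [-15, -11, 0], "turn": [0, 0, 7.7], "grip": 200}, {"dp": [-16, -8, 0], "turn": [0, 0, 7.7], "grip": 200}, {"dp": [-17, -6, 0], "turn": [0, 0, 7.7], "grip": 200}, {"dp": [0, 0, 0], "turn": [0, 0, 0], "grip": 200}])

```text
time: 8.5
position: [0.4604, -0.4168, 0.1767]
tcp_rot: [0.758, 0.653, -0.0, -0.001]
wrist_force: [-1.0, 0.4, -2.9]
grip_width: 0.619
finger_force: 63.3
```

```bash
python3 - <<'E'
from h import *
np.set_printoptions(precision=4,suppress=True)
ci=eyes.camera_info('wrist'); im,d=eyes.snapshot('wrist'); save('w3',im)
P,X,Y,Z,ok,r,g,b=fit('wrist',im,d,ci,0)
m=ok&(r>120)&(g<60)&(Y<-.3)&(Z>.03)&(Z<.085); print('bin all',rect(P[m]))
m=ok&(Z>.15)&(Z<.23)&(X>.4)&(X<.53)&(Y<-.36)&(Y>-.48)&(r>110)&(g>70); print('carton',rect(P[m]),P[m].mean(0),P[m].max(0))
plan([.4647,-.4192,.063],Rz(np.radians(-8)))
E
```

```text
bin all (array([ 0.4665, -0.4174,  0.1035,  0.148 , 81.2435]), 2254)
carton (array([ 0.4619, -0.4126,  0.0515,  0.0785, 81.7361]), 13652) [ 0.4609 -0.4089  0.2031] [ 0.501  -0.3833  0.2299]
n=3 dist 114.0 turn/row [-0.  -0.  -0.1] total [-0.1 -0.1 -0.4] worlddelta [   3.9   -3.3 -113.9]
  [-1, 2, 38]  [-1, 1, 38]  [-1, 1, 38]
```

View pics/w3.png

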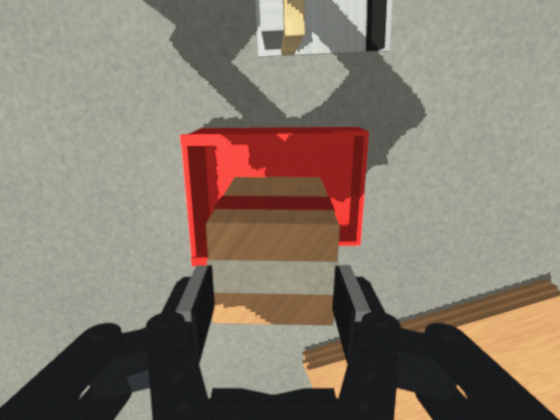

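The carton is held squarely above the bin (bin spans cols 185–365, rows 130–265). Lowering.

>>> step_arm(rows=[{"dp": [-1, 2, 38], "turn": [0, 0, 0], "grip": 200}, {"dp": [-1, 2, 38], "turn": [0, 0, 0], "grip": 200}, {"dp": [-1, 1, 34], "turn": [0, 0, 0], "grip": 200}, {"dp": [0, 0, 3], "turn": [0, 0, 0], "grip": 200}, {"dp": [0, 0, 0], "turn": [0, 0, 0], "grip": 200}])

```text
time: 9.18
position: [0.4665, -0.4199, 0.0661]
tcp_rot: [0.757, 0.653, 0.0, 0.0]
wrist_force: [-0.0, 0.2, -2.9]
grip_width: 0.614
finger_force: 64.1
```

>>> step_arm(rows=[{"dp": [0, 0, 4], "turn": [0, 0, 0], "grip": 200}, {"dp": [0, 0, 0], "turn": [0, 0, 0], "grip": 80}, {"dp": [0, 0, 0], "turn": [0, 0, 0], "grip": 20}, {"dp": [0, 0, -10], "turn": [0, 0, 0], "grip": 20}, {"dp": [0, 0, -40], "turn": [0, 0, 0], "grip": 20}, {"dp": [0, 0, -60], "turn": [0, 0, 0], "grip": 20}, {"dp": [0, 0, -60], "turn": [0, 0, 0], "grip": 20}, {"dp": [0, 0, -60], "turn": [0, 0, 0], "grip": 20}])

```text
time: 10.18
position: [0.466, -0.4203, 0.2949]
tcp_rot: [0.758, 0.653, 0.0, 0.001]
wrist_force: [-0.1, -0.7, 0.1]
grip_width: 0.92
finger_force: 0.0
```

```bash
python3 - <<'E'
from h import *
np.set_printoptions(precision=4,suppress=True)
s=status.observe(); print(s['position'],s['q'])
im,d=eyes.snapshot('wrist'); ci=eyes.camera_info('wrist')
P,X,Y,Z,ok,r,g,b=fit('wrist',im,d,ci,0)
m=ok&(abs(Z-.089)<.006)&(X>.39)&(X<.55)&(Y<-.36)&(Y>-.48)&(g>60); print('carton',rect(P[m]))
im,d=eyes.snapshot('scene'); 
for r in models.place_of('carton_mid','scene'): print(r, onz('scene',r['at'],.0465))
# fingertip check + tab targets; rack frame from tabs
print('rack tabs mid (scene/side front/rear)')
for yaw in (95.9,):
    plan([.36,.05,.32],Rz(np.radians(yaw)))
E
```

```text
[ 0.466  -0.4203  0.2949] [-0.8717  0.2673  1.291   0.      1.5812 -0.7233]
carton (array([ 0.4554, -0.4245,  0.1088,  0.1198, 82.107 ]), 800)
{'at': [133.9, 197.7], 'confidence': 0.74} [ 0.4667 -0.4182  0.0465]
rack tabs mid (scene/side front/rear)
n=14 dist 485.2 turn/row [-0.   0.1 -7.5] total [  -0.1    0.9 -104.4] worlddelta [-108.   472.6   21. ]
  [32, -13, -2]  [34, -8, -2]  [34, -4, -2]  [35, 1, -2]  [34, 5, -2]  [33, 10, -2]  [32, 14, -2]  [30, 18, -2]  [27, 21, -2]  [24, 25, -2]  [21, 28, -2]  [17, 30, -2]  [13, 32, -2]  [9, 34, -2]
```

```bash
python3 - <<'E'
from h import *
plan([.42,.13,.40],Rz(np.radians(95.9)),n=14)
E
```

```text
n=14 dist 563.8 turn/row [-0.   0.1 -7.5] total [-1.000e-01  9.000e-01 -1.044e+02] worlddelta [-48.  552.6 101. ]
  [38, -9, -8]  [39, -4, -8]  [40, 1, -8]  [39, 6, -8]  [38, 11, -7]  [36, 16, -7]  [34, 21, -7]  [31, 25, -7]  [27, 29, -7]  [23, 32, -7]  [19, 35, -7]  [14, 37, -7]  [10, 38, -7]  [4, 39, -7]
```

>>> step_arm(rows=[{"dp": [38, -9, -8], "turn": [0, 0, -7.5], "grip": 20}, {"dp": [39, -4, -8], "turn": [0, 0, -7.5], "grip": 20}, {"dp": [40, 1, -8], "turn": [0, 0, -7.5], "grip": 20}, {"dp": [39, 6, -8], "turn": [0, 0, -7.5], "grip": 20}, {"dp": [38, 11, -7], "turn": [0, 0, -7.5], "grip": 20}, {"dp": [36, 16, -7], "turn": [0, 0, -7.5], "grip": 20}, {"dp": [34, 21, -7], "turn": [0, 0, -7.5], "grip": 20}, {"dp": [31, 25, -7], "turn": [0, 0, -7.5], "grip": 20}])

```text
time: 11.32
position: [0.4373, -0.1035, 0.3506]
tcp_rot: [0.328, 0.945, 0.0, -0.001]
wrist_force: [0.3, -0.1, 0.9]
grip_width: 0.922
finger_force: 0.0
```

>>> step_arm(rows=[{"dp": [27, 29, -7], "turn": [0, 0, -7.5], "grip": 255}, {"dp": [23, 32, -7], "turn": [0, 0, -7.5], "grip": 255}, {"dp": [19, 35, -7], "turn": [0, 0, -7.5], "grip": 255}, {"dp": [14, 37, -7], "turn": [0, 0, -7.5], "grip": 255}, {"dp": [10, 38, -7], "turn": [0, 0, -7.5], "grip": 255}, {"dp": [4, 39, -7], "turn": [0, 0, -7.5], "grip": 255}, {"dp": [0, 0, 0], "turn": [0, 0, 0], "grip": 255}, {"dp": [0, 0, 0], "turn": [0, 0, 0], "grip": 255}])

```text
time: 12.32
position: [0.4172, 0.1306, 0.3926]
tcp_rot: [-0.056, 0.998, -0.0, -0.001]
wrist_force: [0.7, -0.9, -1.0]
grip_width: 0.001
finger_force: 0.0
```

```bash
python3 - <<'E'
from h import *
np.set_printoptions(precision=4,suppress=True)
s=status.observe(); print(s['position'],s['q'],s['grip_width'])
ci=eyes.camera_info('wrist'); im,d=eyes.snapshot('wrist'); save('w4',im); np.savez('w4',im=im,d=d,T=ci['cam_to_world'])
P,X,Y,Z,ok,r,g,b=fit('wrist',im,d,ci,0)
red=(r>90)&(g<60)&(b<60)
for i,y in enumerate([.075,.127,.179,.231]):
    m=ok&red&(Z>.246)&(Z<.26)&(X>.42)&(X<.52)&(abs(Y-y)<.02)
    if m.any(): print('tabtop',i+1,rect(P[m]))
m=ok&(abs(Z-.216)<.004)&(X>.4)&(X<.56)&(Y>.03)&(Y<.28);print('racktop',rect(P[m]))
m=ok&(abs(Z-.206)<.004)&(X>.4)&(X<.6)&(Y>.03)&(Y<.28)&(b<80)&(r>100);print('leveltop',rect(P[m]))
m=ok&red&(Z>.008)&(Z<.02)&(X>.55)&(X<.65)&(Y>.03)&(Y<.3);print('lip',rect(P[m]))
E
```

```text
[0.4172 0.1306 0.3926] [ 0.1053 -0.1749  1.5584 -0.0006  1.7599 -1.5785] 0.0014748507822058361
tabtop 1 (array([0.4674, 0.0782, 0.0079, 0.0175, 3.052 ]), 142)
tabtop 2 (array([0.462 , 0.1289, 0.0082, 0.019 , 8.6722]), 185)
tabtop 3 (array([0.457 , 0.1802, 0.0083, 0.0195, 6.2761]), 192)
tabtop 4 (array([0.4509, 0.2312, 0.0068, 0.0185, 7.8563]), 163)
racktop (array([0.4799, 0.1555, 0.0934, 0.2292, 5.7622]), 10630)
leveltop (array([0.5013, 0.1869, 0.0478, 0.1157, 8.9872]), 271)
lip (array([0.6001, 0.141 , 0.0028, 0.1707, 5.7272]), 17)
```

View pics/w4.png

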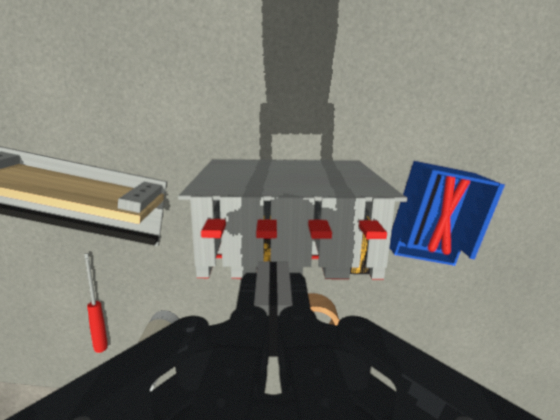

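```bash
python3 - <<'E'
from h import *
A=np.array([.430,.1256,.233]); plan(A,Rz(np.radians(96)))
E
```

```text
n=4 dist 160.2 turn/row [-0.  -0.   0.1] total [-0.  -0.1  0.4] worlddelta [  12.7   -4.6 -159.6]
  [-3, -1, 40]  [-3, -1, 40]  [-3, -1, 40]  [-3, -1, 40]
```

>>> step_arm(rows=[{"dp": [-3, -1, 40], "turn": [0, 0, 0.4], "grip": 255}, {"dp": [-3, -1, 40], "turn": [0, 0, 0], "grip": 255}, {"dp": [-3, -1, 40], "turn": [0, 0, 0], "grip": 255}, {"dp": [-3, -1, 40], "turn": [0, 0, 0], "grip": 255}, {"dp": [0, 0, 0], "turn": [0, 0, 0], "grip": 255}, {"dp": [-8, 0, 0], "turn": [0, 0, 0], "grip": 255}, {"dp": [-8, 0, 0], "turn": [0, 0, 0], "grip": 255}, {"dp": [0, 0, 0], "turn": [0, 0, 0], "grip": 255}])

```text
time: 13.38
position: [0.4476, 0.1301, 0.2352]
tcp_rot: [-0.053, 0.999, 0.0, 0.002]
wrist_force: [0.4, -0.2, -0.2]
grip_width: 0.002
finger_force: 0.0
```

>>> step_arm(rows=[{"dp": [-6, 0, 0], "turn": [0, 0, 0], "grip": 255}, {"dp": [-6, 0, 0], "turn": [0, 0, 0], "grip": 255}, {"dp": [-6, 0, 0], "turn": [0, 0, 0], "grip": 255}, {"dp": [0, 0, 0], "turn": [0, 0, 0], "grip": 255}])

```text
time: 13.88
position: [0.4641, 0.1319, 0.2334]
tcp_rot: [-0.053, 0.999, -0.0, -0.0]
wrist_force: [-0.5, -0.3, 0.4]
grip_width: 0.0
finger_force: 0.0
```

```bash
python3 - <<'E'
from h import *
np.set_printoptions(precision=4,suppress=True)
print(status.observe()['wrist_force'])
im,d=eyes.snapshot('side'); c=im[150:300,150:290]; save('s1',cv2.resize(c,None,fx=5,fy=4,interpolation=cv2.INTER_CUBIC))
for i in (1,2,3,4):
    for r in models.place_of(f'ejector{i}_tab','side')[:1]: print(i,r,onz('side',r['at'],.235))
E
```

```text
[-0.5188 -0.339   0.3894]
1 {'at': [218.0, 238.9], 'confidence': 0.59} [0.4683 0.083  0.235 ]
3 {'at': [273.1, 218.3], 'confidence': 0.66} [0.2674 0.0637 0.235 ]
4 {'at': [214.2, 182.3], 'confidence': 0.59} [0.4436 0.2311 0.235 ]
```

View pics/s1.png

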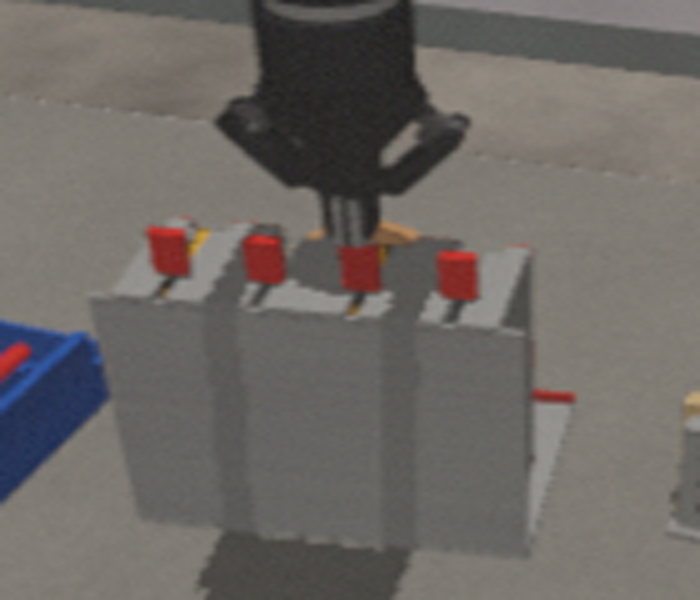

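```bash
python3 - <<'E'
from h import *
c=eyes.camera_info('side'); K=np.array([[c['fx'],0,c['cx']],[0,c['fy'],c['cy']],[0,0,1]]); W=np.linalg.inv(np.array(c['cam_to_world']))
for p in [(.464,.132,.233),(.464,.132,.255),(.464,.132,.30),(.458,.1285,.235),(.458,.1285,.252),(.475,.132,.233)]:
    q,_=cv2.projectPoints(np.array([p]),cv2.Rodrigues(W[:3,:3])[0],W[:3,3],K,np.array(c['distortion'])); u,v=q[0,0]; print(p,'crop',round((u-150)*5),round((v-150)*4))
s=status.observe(); print(s['position'],s['q'])
im,d=eyes.snapshot('side'); P=cloud('side',d)
for r,cc in [(200,219),(205,219),(208,219),(212,222),(218,222)]: print(r,cc,P[r,cc],im[r,cc])
E
```

```text
(0.464, 0.132, 0.233) crop 353 266
(0.464, 0.132, 0.255) crop 350 239
(0.464, 0.132, 0.3) crop 345 181
(0.458, 0.1285, 0.235) crop 355 270
(0.458, 0.1285, 0.252) crop 353 249
(0.475, 0.132, 0.233) crop 360 256
[0.46358876 0.13191174 0.23342372] [ 9.74011969e-02 -1.41112868e-02  1.73017817e+00  1.12527936e-05
  1.42574929e+00 -1.57995861e+00]
200 219 [0.45206019 0.12770142 0.29420658] [73 71 69]
205 219 [0.45269595 0.12903242 0.27819172] [66 64 62]
208 219 [0.45181023 0.12929562 0.26941437] [69 65 64]
212 222 [0.46039106 0.12555159 0.25145247] [120  43  39]
218 222 [0.46147575 0.12726497 0.23084649] [119  44  42]
```

```bash
python3 - <<'E'
from h import *
np.set_printoptions(precision=3,suppress=True)
im,d=eyes.snapshot('side'); P=cloud('side',d)
for r in range(196,224,2):
    print(r,[f"{P[r,c,0]:.3f}/{P[r,c,1]:.3f}/{P[r,c,2]:.3f}{'R' if im[r,c,0]>im[r,c,1]+35 else ''}" for c in range(212,230,3)])
s=im[185:230,195:250]; save('s2',cv2.resize(s,None,fx=12,fy=12,interpolation=cv2.INTER_CUBIC))
E
```

```text
196 ['0.454/0.146/0.302', '0.452/0.137/0.305', '0.459/0.133/0.301', '0.451/0.121/0.308', '0.457/0.115/0.306', '0.453/0.106/0.310']
198 ['0.851/0.328/-0.000', '0.446/0.136/0.302', '0.460/0.133/0.294', '0.451/0.122/0.302', '0.456/0.116/0.300', '0.455/0.107/0.303']
200 ['0.840/0.324/-0.001', '0.454/0.140/0.290', '0.450/0.130/0.295', '0.451/0.122/0.296', '0.459/0.117/0.292', '0.857/0.269/-0.002']
202 ['0.827/0.318/-0.000', '0.456/0.141/0.283', '0.451/0.130/0.289', '0.457/0.125/0.285', '0.461/0.118/0.284', '0.840/0.263/0.001']
204 ['0.814/0.313/-0.001', '0.454/0.140/0.278', '0.451/0.131/0.282', '0.455/0.124/0.281', '0.457/0.117/0.281', '0.827/0.258/0.002']
206 ['0.800/0.307/0.001', '0.457/0.142/0.270', '0.452/0.132/0.275', '0.455/0.125/0.275', '0.458/0.118/0.274', '0.758/0.231/0.045R']
208 ['0.734/0.278/0.044', '0.455/0.142/0.265', '0.452/0.132/0.269', '0.453/0.124/0.270', '0.454/0.117/0.270', '0.751/0.228/0.041']
210 ['0.505/0.174/0.217', '0.509/0.166/0.216', '0.454/0.133/0.261', '0.451/0.124/0.265', '0.751/0.240/0.030', '0.751/0.229/0.033']
212 ['0.496/0.170/0.217', '0.499/0.163/0.216', '0.460/0.137/0.249R', '0.456/0.127/0.254R', '0.459/0.119/0.254R', '0.522/0.137/0.205']
214 ['0.490/0.168/0.215', '0.492/0.160/0.215', '0.458/0.136/0.245R', '0.458/0.128/0.246R', '0.460/0.120/0.246R', '0.500/0.128/0.216']
216 ['0.480/0.164/0.216', '0.482/0.156/0.217', '0.459/0.137/0.237R', '0.458/0.128/0.239R', '0.460/0.121/0.240R', '0.494/0.126/0.214']
218 ['0.471/0.160/0.217', '0.475/0.153/0.215', '0.458/0.137/0.232R', '0.461/0.130/0.230R', '0.461/0.122/0.232R', '0.482/0.122/0.217']
220 ['0.463/0.157/0.217', '0.466/0.150/0.216', '0.459/0.138/0.224R', '0.459/0.130/0.225R', '0.457/0.120/0.229R', '0.474/0.119/0.217']
222 ['0.455/0.154/0.217', '0.458/0.147/0.216', '0.460/0.139/0.216', '0.458/0.130/0.219R', '0.459/0.121/0.221R', '0.467/0.116/0.216']
```

View pics/s2.png

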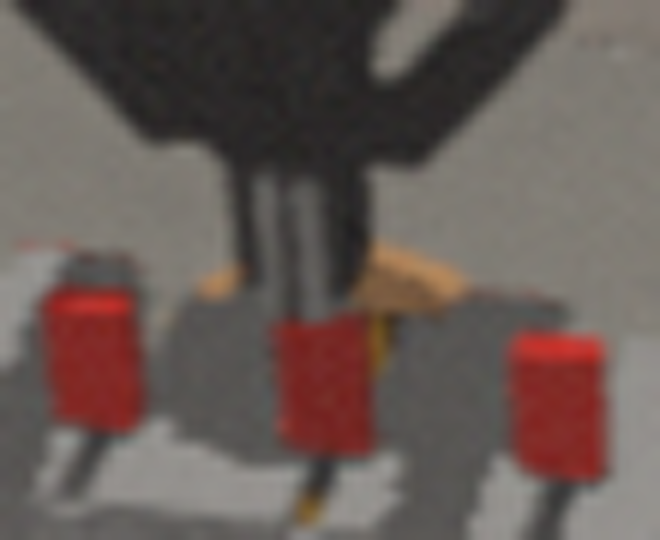

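>>> step_arm(rows=[{"dp": [12, 0, 0], "turn": [0, 0, 0], "grip": 255}, {"dp": [12, 0, 0], "turn": [0, 0, 0], "grip": 255}, {"dp": [5, 2, 0], "turn": [0, 0, 0], "grip": 255}, {"dp": [0, 0, 0], "turn": [0, 0, 0], "grip": 255}])

```text
time: 14.72
position: [0.4343, 0.1309, 0.2337]
tcp_rot: [-0.053, 0.999, 0.0, 0.0]
wrist_force: [0.7, 0.2, 0.3]
grip_width: 0.002
finger_force: 0.0
```

```bash
python3 - <<'E'
from h import *
np.set_printoptions(precision=3,suppress=True)
s=status.observe(); p=s['position']; print(p)
for cam in ('side','scene'):
    im,d=eyes.snapshot(cam); P=cloud(cam,d); r,g,b=[im[...,i].astype(int) for i in range(3)]
    m=(d>0)&(abs(P[...,0]-p[0])<.016)&(abs(P[...,1]-p[1])<.016)&(P[...,2]>.222)&(abs(r-g)<25)
    Q=P[m]; print(cam,len(Q),np.sort(Q[:,2])[:8],np.percentile(Q,[5,95],axis=0) if len(Q) else '')
s=im[100:250,290:440]; save('s3',cv2.resize(s,None,fx=4,fy=4,interpolation=cv2.INTER_CUBIC))
E
```

```text
[0.434 0.131 0.234]
side 427 [0.258 0.258 0.259 0.259 0.26  0.261 0.262 0.262] [[0.419 0.117 0.267]
 [0.437 0.142 0.612]]
scene 412 [0.26  0.263 0.263 0.264 0.265 0.265 0.265 0.265] [[0.426 0.118 0.27 ]
 [0.449 0.145 0.614]]
```

View pics/s3.png

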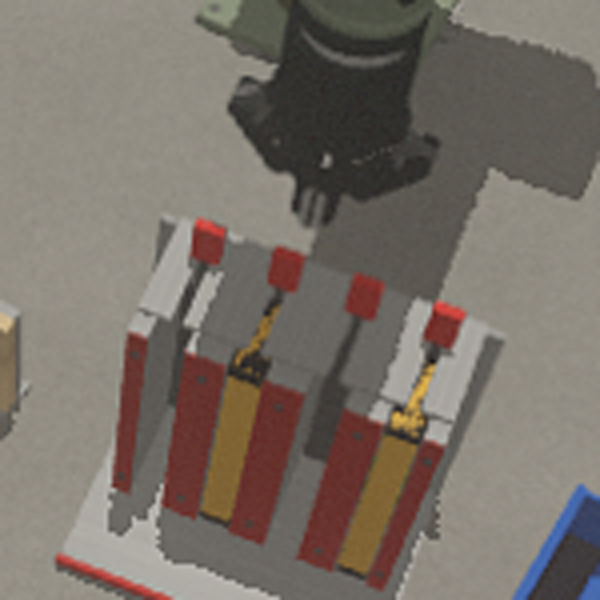

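```bash
python3 - <<'E'
from h import *
c=eyes.camera_info('wrist'); K=np.array([[c['fx'],0,c['cx']],[0,c['fy'],c['cy']],[0,0,1]]); W=np.linalg.inv(np.array(c['cam_to_world']))
s=status.observe();p=s['position']
for h in (0,.01,.02,.025,.03,.04):
  for dx in (.011,0,-.011):
    q,_=cv2.projectPoints(np.array([p+[dx,0,h]]),cv2.Rodrigues(W[:3,:3])[0],W[:3,3],K,np.array(c['distortion'])); print(h,dx,q[0,0].round(0),end=' ')
  print()
im,d=eyes.snapshot('wrist'); P=cloud('wrist',d)
print([(r,np.round(P[r,270],3).tolist(),np.round(P[r,283],3).tolist()) for r in range(245,300,5)])
E
```

```text
0 0.011 [271. 277.] 0 0 [273. 258.] 0 -0.011 [276. 239.] 
0.01 0.011 [271. 287.] 0.01 0 [273. 267.] 0.01 -0.011 [276. 247.] 
0.02 0.011 [271. 298.] 0.02 0 [273. 277.] 0.02 -0.011 [276. 256.] 
0.025 0.011 [271. 304.] 0.025 0 [273. 283.] 0.025 -0.011 [276. 261.] 
0.03 0.011 [271. 310.] 0.03 0 [273. 289.] 0.03 -0.011 [276. 266.] 
0.04 0.011 [270. 324.] 0.04 0 [273. 302.] 0.04 -0.011 [276. 278.] 
[(245, [0.438, 0.129, 0.21], [0.436, 0.137, 0.214]), (250, [0.461, 0.131, 0.168], [0.439, 0.137, 0.215]), (255, [0.461, 0.131, 0.175], [0.442, 0.137, 0.215]), (260, [0.461, 0.132, 0.183], [0.445, 0.138, 0.215]), (265, [0.424, 0.128, 0.263], [0.424, 0.134, 0.263]), (270, [0.424, 0.128, 0.268], [0.423, 0.134, 0.268]), (275, [0.424, 0.128, 0.272], [0.423, 0.133, 0.272]), (280, [0.424, 0.128, 0.276], [0.423, 0.133, 0.276]), (285, [0.423, 0.128, 0.28], [0.423, 0.133, 0.279]), (290, [0.423, 0.128, 0.284], [0.423, 0.133, 0.283]), (295, [0.424, 0.128, 0.287], [0.423, 0.133, 0.287])]
```

>>> step_arm(rows=[{"dp": [0, 0, 8], "turn": [0, 0, 0], "grip": 255}, {"dp": [0, 0, 8], "turn": [0, 0, 0], "grip": 255}, {"dp": [0, 0, 5], "turn": [0, 0, 0], "grip": 255}, {"dp": [0, 0, 0], "turn": [0, 0, 0], "grip": 255}])

```text
time: 15.38
position: [0.4342, 0.1307, 0.2116]
tcp_rot: [-0.053, 0.999, -0.0, -0.001]
wrist_force: [-0.1, -0.2, 0.1]
grip_width: 0.001
finger_force: 0.0
```

>>> step_arm(rows=[{"dp": [-5, 0, 2], "turn": [0, 0, 0], "grip": 255}, {"dp": [-5, 0, 0], "turn": [0, 0, 0], "grip": 255}, {"dp": [-5, 0, 0], "turn": [0, 0, 0], "grip": 255}, {"dp": [-5, 0, 0], "turn": [0, 0, 0], "grip": 255}, {"dp": [0, 0, 0], "turn": [0, 0, 0], "grip": 255}])

```text
time: 16.0
position: [0.4545, 0.1329, 0.2106]
tcp_rot: [-0.053, 0.999, -0.0, -0.001]
wrist_force: [-3.3, -1.2, 2.3]
grip_width: -0.0
finger_force: 1.6
```

>>> step_arm(rows=[{"dp": [-6, 0, 0], "turn": [0, 0, 0], "grip": 255}, {"dp": [-6, 0, 0], "turn": [0, 0, 0], "grip": 255}, {"dp": [-6, 0, 0], "turn": [0, 0, 0], "grip": 255}, {"dp": [-6, 0, 0], "turn": [0, 0, 0], "grip": 255}, {"dp": [-6, 0, 0], "turn": [0, 0, 0], "grip": 255}, {"dp": [-6, 0, 0], "turn": [0, 0, 0], "grip": 255}, {"dp": [-6, 0, 0], "turn": [0, 0, 0], "grip": 255}, {"dp": [0, 0, 0], "turn": [0, 0, 0], "grip": 255}])

```text
time: 17.0
position: [0.4956, 0.1372, 0.2105]
tcp_rot: [-0.053, 0.999, -0.0, -0.001]
wrist_force: [-4.5, -1.2, 4.5]
grip_width: -0.009
finger_force: 2.6
```

>>> step_arm(rows=[{"dp": [-3, 0, 0], "turn": [0, 0, 0], "grip": 255}, {"dp": [-3, 0, 0], "turn": [0, 0, 0], "grip": 255}, {"dp": [0, 0, 0], "turn": [0, 0, 0], "grip": 255}])

```text
time: 17.38
position: [0.5008, 0.1378, 0.2105]
tcp_rot: [-0.053, 0.999, -0.0, -0.002]
wrist_force: [-6.8, -2.1, 5.5]
grip_width: 0.003
finger_force: 3.6
```

>>> step_arm(rows=[{"dp": [-3, 0, 0], "turn": [0, 0, 0], "grip": 255}, {"dp": [0, 0, 0], "turn": [0, 0, 0], "grip": 255}])

```text
time: 17.62
position: [0.5037, 0.138, 0.2105]
tcp_rot: [-0.053, 0.999, -0.0, -0.002]
wrist_force: [-7.0, -1.5, 4.9]
grip_width: 0.002
finger_force: 3.8
```

>>> step_arm(rows=[{"dp": [-2, 0, 0], "turn": [0, 0, 0], "grip": 255}, {"dp": [-2, 0, 0], "turn": [0, 0, 0], "grip": 255}, {"dp": [0, 0, 0], "turn": [0, 0, 0], "grip": 255}])

```text
time: 18.0
position: [0.5039, 0.1381, 0.2106]
tcp_rot: [-0.053, 0.999, -0.001, -0.006]
wrist_force: [-18.3, -3.2, 13.6]
grip_width: -0.002
finger_force: 9.3
```

>>> step_arm(rows=[{"dp": [10, 0, 0], "turn": [0, 0, 0], "grip": 255}, {"dp": [14, 0, 0], "turn": [0, 0, 0], "grip": 255}, {"dp": [14, 0, 0], "turn": [0, 0, 0], "grip": 255}, {"dp": [14, 0, 0], "turn": [0, 0, 0], "grip": 255}, {"dp": [14, 0, 0], "turn": [0, 0, 0], "grip": 255}, {"dp": [14, 0, -10], "turn": [0, 0, 0], "grip": 255}, {"dp": [0, 0, -35], "turn": [0, 0, 0], "grip": 255}, {"dp": [0, 0, 0], "turn": [0, 0, 0], "grip": 255}])

```text
time: 19.0
position: [0.4321, 0.1306, 0.2586]
tcp_rot: [-0.053, 0.999, 0.0, 0.004]
wrist_force: [0.8, 0.2, -0.8]
grip_width: -0.004
finger_force: 0.0
```

```bash
python3 - <<'E'
from h import *
np.set_printoptions(precision=4,suppress=True)
for cam in ('scene','side'):
    im,d=eyes.snapshot(cam); P=cloud(cam,d); X,Y,Z=P[...,0],P[...,1],P[...,2]; r,g,b=[im[...,i].astype(int) for i in range(3)]
    m=(d>0)&(abs(Z-.206)<.004)&(X>.51)&(X<.6)&(Y>.1)&(Y<.17); print(cam,'level2 top',rect(P[m]) if m.any() else 0)
    m=(d>0)&(Z>.03)&(Z<.203)&(X>.56)&(X<.6)&(Y>.1)&(Y<.19);print('front',m.sum(),np.median(P[m],0) if m.any() else 0)
    m=(d>0)&(r>g+50)&(Z>.225)&(Z<.25)&(abs(Y-.128)<.015)&(X<.52);print('tab2',np.median(P[m],0))
plan([.421,.228,.255],Rz(np.radians(96)))
E
```

```text
scene level2 top (array([ 0.5442,  0.1433,  0.0725,  0.0639, 31.5175]), 224)
front 302 [0.5817 0.1426 0.1237]
tab2 [0.4656 0.129  0.2378]
side level2 top (array([ 0.5511,  0.1394,  0.0318,  0.0632, 79.2   ]), 97)
front 14 [0.5767 0.1297 0.1948]
tab2 [0.4588 0.1261 0.2388]
n=2 dist 98.1 turn/row [0. 0. 0.] total [0.  0.1 0.1] worlddelta [-9.  97.7 -0.5]
  [-1, 49, 0]  [-1, 49, 0]
```

>>> step_arm(rows=[{"dp": [0, 33, 0], "turn": [0, 0, 0], "grip": 255}, {"dp": [-1, 33, 0], "turn": [0, 0, 0], "grip": 255}, {"dp": [0, 32, 0], "turn": [0, 0, 0], "grip": 255}, {"dp": [0, 0, 20], "turn": [0, 0, 0], "grip": 255}, {"dp": [0, 0, 20], "turn": [0, 0, 0], "grip": 255}, {"dp": [0, 0, 8], "turn": [0, 0, 0], "grip": 255}, {"dp": [0, 0, 0], "turn": [0, 0, 0], "grip": 255}])

```text
time: 19.98
position: [0.4196, 0.2275, 0.2062]
tcp_rot: [-0.053, 0.999, -0.0, -0.001]
wrist_force: [1.0, -0.2, 0.1]
grip_width: -0.001
finger_force: 0.0
```

>>> step_arm(rows=[{"dp": [-6, 0, 0], "turn": [0, 0, 0], "grip": 255}, {"dp": [-6, 0, 0], "turn": [0, 0, 0], "grip": 255}, {"dp": [-6, 0, 0], "turn": [0, 0, 0], "grip": 255}, {"dp": [-6, 0, 0], "turn": [0, 0, 0], "grip": 255}, {"dp": [-6, 0, 0], "turn": [0, 0, 0], "grip": 255}, {"dp": [-6, 0, 0], "turn": [0, 0, 0], "grip": 255}, {"dp": [-6, 0, 0], "turn": [0, 0, 0], "grip": 255}, {"dp": [-6, 0, 0], "turn": [0, 0, 0], "grip": 255}])

```text
time: 20.98
position: [0.4664, 0.2327, 0.2079]
tcp_rot: [-0.053, 0.999, -0.0, -0.002]
wrist_force: [-8.5, -1.4, 5.8]
grip_width: -0.002
finger_force: 4.2
```

>>> step_arm(rows=[{"dp": [-6, 0, 0], "turn": [0, 0, 0], "grip": 255}, {"dp": [-6, 0, 0], "turn": [0, 0, 0], "grip": 255}, {"dp": [-6, 0, 0], "turn": [0, 0, 0], "grip": 255}, {"dp": [-5, 0, 0], "turn": [0, 0, 0], "grip": 255}, {"dp": [-3, 0, 0], "turn": [0, 0, 0], "grip": 255}, {"dp": [0, 0, 0], "turn": [0, 0, 0], "grip": 255}])

```text
time: 21.72
position: [0.4922, 0.2353, 0.2079]
tcp_rot: [-0.053, 0.999, -0.0, -0.002]
wrist_force: [-8.7, -2.6, 5.7]
grip_width: 0.0
finger_force: 3.9
```

>>> step_arm(rows=[{"dp": [-2, 0, 0], "turn": [0, 0, 0], "grip": 255}, {"dp": [0, 0, 0], "turn": [0, 0, 0], "grip": 255}])

```text
time: 21.98
position: [0.4936, 0.2355, 0.2079]
tcp_rot: [-0.053, 0.999, -0.001, -0.003]
wrist_force: [-9.4, -2.0, 7.5]
grip_width: 0.002
finger_force: 4.7
```

>>> step_arm(rows=[{"dp": [-2, 0, 0], "turn": [0, 0, 0], "grip": 255}, {"dp": [-1, 0, 0], "turn": [0, 0, 0], "grip": 255}, {"dp": [0, 0, 0], "turn": [0, 0, 0], "grip": 255}])

```text
time: 22.35
position: [0.4936, 0.2355, 0.2079]
tcp_rot: [-0.054, 0.999, -0.001, -0.006]
wrist_force: [-17.4, -4.6, 12.4]
grip_width: 0.001
finger_force: 8.9
```

>>> step_arm(rows=[{"dp": [10, 0, 0], "turn": [0, 0, 0], "grip": 255}, {"dp": [14, 0, 0], "turn": [0, 0, 0], "grip": 255}, {"dp": [14, 0, 0], "turn": [0, 0, 0], "grip": 255}, {"dp": [14, 0, 0], "turn": [0, 0, 0], "grip": 255}, {"dp": [14, 0, 0], "turn": [0, 0, 0], "grip": 255}, {"dp": [14, 0, -10], "turn": [0, 0, 0], "grip": 255}, {"dp": [0, 0, -55], "turn": [0, 0, 0], "grip": 255}, {"dp": [0, 0, -55], "turn": [0, 0, 0], "grip": 60}])

```text
time: 23.35
position: [0.4188, 0.2276, 0.328]
tcp_rot: [-0.053, 0.999, -0.0, -0.0]
wrist_force: [1.3, 0.3, -0.2]
grip_width: 0.201
finger_force: 0.0
```

```bash
python3 - <<'E'
from h import *
plan([.50,.19,.36],Rz(np.radians(96)))
E
```

```text
n=2 dist 95.1 turn/row [-0.  -0.   0.1] total [-0.  -0.   0.1] worlddelta [ 81.2 -37.6  32. ]
  [-38, -23, -16]  [-38, -23, -16]
```

>>> step_arm(rows=[{"dp": [-30, -23, -30], "turn": [0, 0, 0], "grip": 80}, {"dp": [-30, -23, -20], "turn": [0, 0, 0], "grip": 80}, {"dp": [0, 0, 0], "turn": [0, 0, 0], "grip": 80}])

```text
time: 23.72
position: [0.4865, 0.1873, 0.3791]
tcp_rot: [-0.052, 0.999, 0.0, 0.003]
wrist_force: [-1.5, -0.1, -1.1]
grip_width: 0.683
finger_force: 0.0
```

```bash
python3 - <<'E'
from h import *
np.set_printoptions(precision=4,suppress=True)
s=status.observe(); print(s['position'],s['grip_width'])
ci=eyes.camera_info('wrist'); im,d=eyes.snapshot('wrist'); save('w5',im); np.savez('w5',im=im,d=d,T=ci['cam_to_world'])
P,X,Y,Z,ok,r,g,b=fit('wrist',im,d,ci,0)
for n,y in (('L2',.142),('L4',.243)):
    m=ok&(abs(Z-.206)<.005)&(X>.515)&(X<.6)&(abs(Y-y)<.03); print(n,rect(P[m]) if m.any() else 0, np.median(P[m],0))
m=(d>0)&(r>g+50)&(Z>.245)&(Z<.26); print('tabs x', P[m][:,0].min(),P[m][:,0].max())
E
```

```text
[0.4865 0.1873 0.3791] 0.6828086784699328
L2 (array([0.5495, 0.1436, 0.0672, 0.0604, 4.1649]), 1538) [0.5428 0.1388 0.205 ]
L4 (array([0.5435, 0.2393, 0.057 , 0.0519, 0.075 ]), 1185) [0.5399 0.2412 0.2048]
tabs x 0.4478688930069595 0.4725639897905294
```

View pics/w5.png

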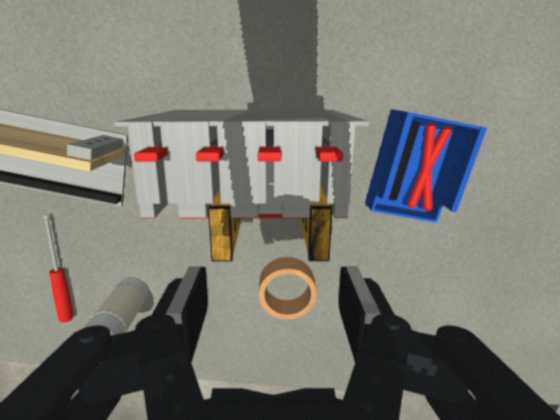

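Both levels stand out on the apron (tops at cols 208–233 and 307–332, rows 205–262); tabs are home.

```bash
python3 - <<'E'
from h import *
np.set_printoptions(precision=4,suppress=True)
z=np.load('w5.npz'); ci=dict(eyes.camera_info('wrist')); ci['cam_to_world']=z['T']; im=z['im']; d=z['d']
P,X,Y,Z,ok,r,g,b=fit('wrist',im,d,ci,0)
for n,y in (('L2',.142),('L4',.243)):
    m=ok&(abs(Z-.205)<.006)&(X>.50)&(X<.6)&(abs(Y-y)<.03)&((r-b>45)|((r<60)&(X>.51)))
    m=cv2.morphologyEx(m.astype(np.uint8),cv2.MORPH_OPEN,np.ones((3,3)))>0
    print(n,rect(P[m]),P[m].mean(0))
    m=ok&(abs(Z-.205)<.004)&(X>.565)&(X<.6)&(abs(Y-y)<.03); print(' front part',rect(P[m]),P[m].mean(0))
E
```

```text
L2 (array([0.5518, 0.1383, 0.0603, 0.0223, 6.2659]), 1048) [0.5507 0.1384 0.2047]
 front part (array([0.5741, 0.1405, 0.0188, 0.0226, 2.7033]), 331) [0.5738 0.1402 0.2048]
L4 (array([0.5409, 0.2413, 0.0604, 0.0222, 5.632 ]), 967) [0.5399 0.2412 0.2046]
 front part (array([0.5676, 0.2444, 0.0066, 0.0226, 5.9654]), 115) [0.568  0.2435 0.2046]
```

```bash
python3 - <<'E'
from h import *
np.set_printoptions(precision=4,suppress=True)
z=np.load('w5.npz'); ci=dict(eyes.camera_info('wrist')); ci['cam_to_world']=z['T']; d=z['d']
P=cloud('wrist',d,ci); 
m=(d>0)&(P[...,2]>.37)&(abs(P[...,0]-.4865)<.03)&(abs(P[...,1]-.1873)<.08); Q=P[m]
for y in np.arange(-.08,.08,.01):
    q=Q[abs(Q[:,1]-.1873-y)<.005]
    if len(q): print(round(y,2),len(q),'zmin-TCP',np.percentile(q[:,2],2)-.3791)
plan([.5518,.1383,.25],Rz(np.radians(96)))
E
```

```text
-0.07 52 zmin-TCP 0.09468645658565172
-0.06 3597 zmin-TCP 0.07496948546755883
-0.05 4709 zmin-TCP 0.07081004168789995
-0.04 2480 zmin-TCP 0.03506915595102289
-0.03 4618 zmin-TCP 0.030797594867338074
-0.02 2025 zmin-TCP 0.09139173377206056
-0.01 1310 zmin-TCP 0.09450060019135004
-0.0 1171 zmin-TCP 0.09549876013019232
0.01 1541 zmin-TCP 0.09454946120570812
0.02 2641 zmin-TCP 0.08920427561103306
0.03 4188 zmin-TCP 0.030366480824090936
0.04 1952 zmin-TCP 0.03693033823761788
0.05 5522 zmin-TCP 0.07192295434046514
0.06 2734 zmin-TCP 0.07659336118493887
n=4 dist 152.5 turn/row [0. 0. 0.] total [0.  0.1 0. ] worlddelta [  67.1  -49.6 -127.6]
  [-15, -14, 32]  [-15, -14, 32]  [-15, -14, 32]  [-15, -14, 32]
```

>>> step_arm(rows=[{"dp": [-20, -17, 10], "turn": [0, 0, 0], "grip": 80}, {"dp": [-20, -16, 30], "turn": [0, 0, 0], "grip": 80}, {"dp": [-22, -24, 40], "turn": [0, 0, 0], "grip": 80}, {"dp": [0, 0, 40], "turn": [0, 0, 0], "grip": 80}, {"dp": [0, 0, 0], "turn": [0, 0, 0], "grip": 80}])

```text
time: 24.4
position: [0.5481, 0.1375, 0.2514]
tcp_rot: [-0.053, 0.999, -0.0, -0.006]
wrist_force: [-0.2, 0.8, -0.4]
grip_width: 0.689
finger_force: 0.0
```

```bash
python3 - <<'E'
from h import *
plan([.5518,.1383,.142],Rz(np.radians(96)))
E
```

```text
n=3 dist 109.5 turn/row [ 0.  -0.2  0. ] total [ 0.  -0.7  0.1] worlddelta [   3.7    0.8 -109.4]
  [-2, 0, 36]  [-2, 0, 36]  [-1, 0, 36]
```

>>> step_arm(rows=[{"dp": [-1, 0, 36], "turn": [0, 0, 0], "grip": 80}, {"dp": [-1, 0, 36], "turn": [0, 0, 0], "grip": 80}, {"dp": [-1, 0, 34], "turn": [0, 0, 0], "grip": 80}, {"dp": [0, 0, 0], "turn": [0, 0, 0], "grip": 80}, {"dp": [0, 0, 0], "turn": [0, 0, 0], "grip": 150}, {"dp": [0, 0, 0], "turn": [0, 0, 0], "grip": 240}, {"dp": [0, 0, 0], "turn": [0, 0, 0], "grip": 240}, {"dp": [0, 0, 0], "turn": [0, 0, 0], "grip": 240}])

```text
time: 25.4
position: [0.5567, 0.1389, 0.1544]
tcp_rot: [-0.053, 0.999, 0.0, 0.003]
wrist_force: [-0.4, 0.5, 6.0]
grip_width: 0.246
finger_force: 60.1
```

>>> step_arm(rows=[{"dp": [0, 0, -10], "turn": [0, 0, 0], "grip": 240}, {"dp": [0, 0, -30], "turn": [0, 0, 0], "grip": 240}, {"dp": [0, 0, -40], "turn": [0, 0, 0], "grip": 240}, {"dp": [0, 0, -40], "turn": [0, 0, 0], "grip": 240}, {"dp": [0, 0, -40], "turn": [0, 0, 0], "grip": 240}, {"dp": [0, 0, -40], "turn": [0, 0, 0], "grip": 240}, {"dp": [0, 0, -40], "turn": [0, 0, 0], "grip": 240}, {"dp": [0, 0, -30], "turn": [0, 0, 0], "grip": 240}])

```text
time: 26.4
position: [0.5543, 0.1385, 0.4232]
tcp_rot: [-0.053, 0.999, -0.0, 0.0]
wrist_force: [1.2, 0.3, -2.8]
grip_width: 0.248
finger_force: 59.0
```

```bash
cat >> h.py <<'E'
O=np.array([.508,-.1727]); ex=np.array([.9945,-.1045]); ey=np.array([.1045,.9945])
def st(x,y,z): return np.array([*(O+ex*x+ey*y),z])
def instand(p): d=np.array(p[:2])-O; return np.round(np.array([d@ex,d@ey,p[2]])*1000,1)
E
python3 - <<'E'
from h import *
s=status.observe(); print(s['position'],s['grip_width'],s['wrist_force'])
# level tip check
im,d=eyes.snapshot('scene'); P=cloud('scene',d); r,g,b=[im[...,i].astype(int) for i in range(3)]
m=(d>0)&(abs(P[...,0]-.556)<.05)&(abs(P[...,1]-.139)<.025)&(P[...,2]>.23)&(r-b>60); print(m.sum(),np.percentile(P[m],[1,99],axis=0))
plan(st(.0046,-.055,.40),Rz(np.radians(-6)),n=14)
E
```

```text
[0.55427875 0.1384964  0.42323724] 0.24828154169713298 [ 1.20975278  0.34332939 -2.75020311]
641 [[0.52703151 0.1289444  0.28696004]
 [0.58253304 0.1517164  0.47844872]]
n=14 dist 370.7 turn/row [0.  0.  7.3] total [  0.4   0.3 102.1] worlddelta [ -48.8 -366.5  -27.9]
  [6, -26, 2]  [3, -26, 2]  [0, -26, 2]  [-4, -26, 2]  [-7, -25, 2]  [-10, -24, 2]  [-13, -23, 2]  [-16, -21, 2]  [-19, -19, 2]  [-21, -16, 2]  [-23, -14, 2]  [-24, -11, 2]  [-25, -7, 2]  [-26, -4, 2]
```

>>> step_arm(rows=[{"dp": [6, -26, 2], "turn": [0, 0, 7.3], "grip": 240}, {"dp": [3, -26, 2], "turn": [0, 0, 7.3], "grip": 240}, {"dp": [0, -26, 2], "turn": [0, 0, 7.3], "grip": 240}, {"dp": [-4, -26, 2], "turn": [0, 0, 7.3], "grip": 240}, {"dp": [-7, -25, 2], "turn": [0, 0, 7.3], "grip": 240}, {"dp": [-10, -24, 2], "turn": [0, 0, 7.3], "grip": 240}, {"dp": [-13, -23, 2], "turn": [0, 0, 7.3], "grip": 240}, {"dp": [-16, -21, 2], "turn": [0, 0, 7.3], "grip": 240}])

```text
time: 27.45
position: [0.5257, -0.0701, 0.4039]
tcp_rot: [0.443, 0.897, -0.0, -0.001]
wrist_force: [-0.4, 0.2, -2.2]
grip_width: 0.246
finger_force: 59.2
```

>>> step_arm(rows=[{"dp": [-19, -19, 2], "turn": [0, 0, 7.3], "grip": 240}, {"dp": [-21, -16, 2], "turn": [0, 0, 7.3], "grip": 240}, {"dp": [-23, -14, 2], "turn": [0, 0, 7.3], "grip": 240}, {"dp": [-24, -11, 2], "turn": [0, 0, 7.3], "grip": 240}, {"dp": [-25, -7, 2], "turn": [0, 0, 7.3], "grip": 240}, {"dp": [-26, -4, 2], "turn": [0, 0, 7.3], "grip": 240}, {"dp": [0, 0, 0], "turn": [0, 0, 0], "grip": 240}])

```text
time: 28.32
position: [0.5043, -0.2281, 0.3914]
tcp_rot: [0.745, 0.668, -0.001, -0.002]
wrist_force: [-0.0, 0.8, -3.0]
grip_width: 0.247
finger_force: 59.3
```

```bash
python3 - <<'E'
from h import *
np.set_printoptions(precision=4,suppress=True)
s=status.observe(); print(s['position'],instand(s['position']),s['q'],s['grip_width'])
plan(st(.0046,-.055,.20),Rz(np.radians(-6),.30),n=6)
E
```

```text
[ 0.5043 -0.2281  0.3914] [  2.1 -55.5 391.4] [-0.5809  0.0872  1.3087 -0.0004  1.7494 -0.472 ] 0.24681822285067537
n=6 dist 191.4 turn/row [-2.9 -0.  -0. ] total [-17.4  -0.   -0.3] worlddelta [   2.6    0.2 -191.4]
  [0, 1, 32]  [0, -1, 32]  [0, -3, 32]  [0, -4, 32]  [0, -6, 31]  [0, -7, 31]
```

>>> step_arm(rows=[{"dp": [0, 1, 20], "turn": [-4.4, 0, 0], "grip": 240}, {"dp": [0, -2, 32], "turn": [-4.4, 0, 0], "grip": 240}, {"dp": [0, -4, 32], "turn": [-4.4, 0, 0], "grip": 240}, {"dp": [0, -6, 32], "turn": [-4, 0, 0], "grip": 240}, {"dp": [0, -10, 31], "turn": [0, 0, 0], "grip": 240}, {"dp": [0, -9, 31], "turn": [0, 0, 0], "grip": 240}, {"dp": [0, 0, 0], "turn": [0, 0, 0], "grip": 240}])

```text
time: 29.2
position: [0.5065, -0.2243, 0.2074]
tcp_rot: [0.735, 0.662, 0.099, 0.106]
wrist_force: [-0.2, -0.1, -2.7]
grip_width: 0.245
finger_force: 59.9
```

```bash
python3 - <<'E'
from h import *
np.set_printoptions(precision=4,suppress=True)
s=status.observe(); Rt=R.from_quat(s['tcp_rot']); z=Rt.as_matrix()[:,2]; print(instand(s['position']),'tilt',np.arctan2(z[:2]@ex,-z[2]),s['grip_width'],s['wrist_force'])
im,d=eyes.snapshot('scene'); P=cloud('scene',d); r,g,b=[im[...,i].astype(int) for i in range(3)]
S=np.dstack([(P[...,:2]-O)@ex,(P[...,:2]-O)@ey,P[...,2]])
m=(d>0)&(abs(S[...,1]+.055)<.05)&(S[...,2]>.04)&(S[...,2]<.25)&(r-b>60)&(S[...,0]>-.04); 
Q=S[m]; print(len(Q),np.percentile(Q,[1,50,99],axis=0)); A=np.c_[Q[:,2],np.ones(len(Q))]; print('front face x=a z+b',np.linalg.lstsq(A,Q[:,0],rcond=None)[0])
plan(st(.0046,-.055,.154),Rz(np.radians(-6),.30),n=3)
c=im[100:260,170:330]; save('p1',cv2.resize(c,None,fx=3.7,fy=3.7))
E
```

```text
[  3.9 -51.4 207.4] tilt 0.2916763174114004 0.2454486572721811 [-0.245  -0.0611 -2.7257]
816 [[-0.0092 -0.0779  0.079 ]
 [ 0.0257 -0.0328  0.1587]
 [ 0.0537 -0.0176  0.2473]]
front face x=a z+b [-0.2933  0.0734]
n=3 dist 56.3 turn/row [-0.1 -0.  -0. ] total [-0.2 -0.1 -0. ] worlddelta [ -1.5  -2.2 -56.2]
  [-1, -6, 18]  [-1, -6, 18]  [-1, -6, 18]
```

View pics/p1.png

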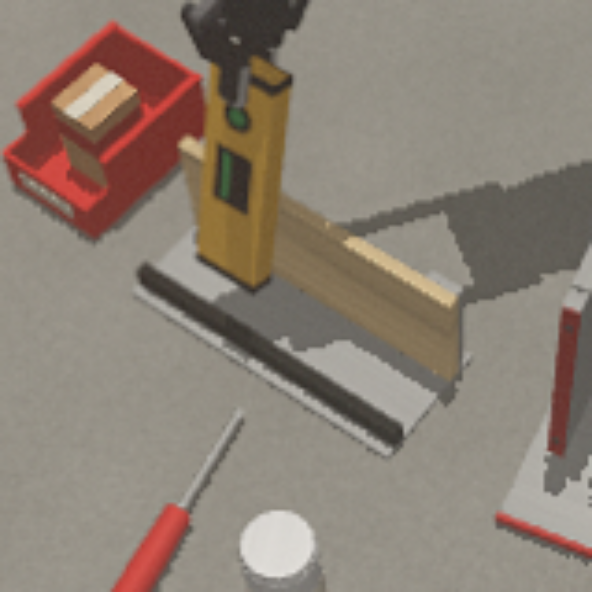

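```bash
python3 - <<'E'
from h import *
s=status.observe()
plan(st(.006,-.0514,.158),R.from_quat(s['tcp_rot']),n=3)
E
```

```text
n=3 dist 52.2 turn/row [0. 0. 0.] total [0. 0. 0.] worlddelta [  0.2   1.2 -52.2]
  [0, -5, 17]  [0, -5, 17]  [0, -5, 17]
```

>>> step_arm(rows=[{"dp": [0, -5, 17], "turn": [0, 0, 0], "grip": 240}, {"dp": [0, -5, 17], "turn": [0, 0, 0], "grip": 240}, {"dp": [0, -4, 14], "turn": [0, 0, 0], "grip": 240}, {"dp": [0, 0, 0], "turn": [0, 0, 0], "grip": 240}])

```text
time: 29.75
position: [0.5106, -0.2274, 0.1622]
tcp_rot: [0.735, 0.661, 0.1, 0.111]
wrist_force: [-0.1, -0.4, -2.3]
grip_width: 0.253
finger_force: 62.5
```

>>> step_arm(rows=[{"dp": [0, -1, 3], "turn": [0, 0, 0], "grip": 240}, {"dp": [0, -1, 3], "turn": [0, 0, 0], "grip": 240}, {"dp": [0, 0, 0], "turn": [0, 0, 0], "grip": 240}])

```text
time: 30.12
position: [0.5099, -0.2273, 0.1552]
tcp_rot: [0.735, 0.661, 0.1, 0.111]
wrist_force: [-0.4, -0.2, -2.5]
grip_width: 0.248
finger_force: 62.5
```

>>> step_arm(rows=[{"dp": [0, 0, 2], "turn": [0, 0, 0], "grip": 240}, {"dp": [0, 0, 2], "turn": [0, 0, 0], "grip": 240}, {"dp": [0, 0, 0], "turn": [0, 0, 0], "grip": 240}])

```text
time: 30.5
position: [0.5112, -0.2274, 0.1514]
tcp_rot: [0.735, 0.661, 0.1, 0.111]
wrist_force: [-0.5, -0.3, -2.4]
grip_width: 0.249
finger_force: 62.5
```

>>> step_arm(rows=[{"dp": [0, 0, 2], "turn": [0, 0, 0], "grip": 240}, {"dp": [0, 0, 0], "turn": [0, 0, 0], "grip": 240}])

```text
time: 30.75
position: [0.512, -0.2279, 0.1509]
tcp_rot: [0.735, 0.661, 0.1, 0.111]
wrist_force: [-2.8, 1.1, 4.8]
grip_width: 0.247
finger_force: 63.6
```

>>> step_arm(rows=[{"dp": [0, 1, 2], "turn": [0, 0, 0], "grip": 240}, {"dp": [0, 0, 0], "turn": [0, 0, 0], "grip": 240}])

```text
time: 31.0
position: [0.5133, -0.2283, 0.1511]
tcp_rot: [0.735, 0.662, 0.099, 0.111]
wrist_force: [-11.7, 2.7, 16.8]
grip_width: 0.248
finger_force: 65.7
```

>>> step_arm(rows=[{"dp": [0, 0, -1.5], "turn": [0, 0, 0], "grip": 240}, {"dp": [0, -2.7, 0], "turn": [-1, 0, 0], "grip": 240}, {"dp": [0, -2.7, 0], "turn": [-1, 0, 0], "grip": 240}, {"dp": [0, 0, 0], "turn": [0, 0, 0], "grip": 240}])

```text
time: 31.5
position: [0.5076, -0.2275, 0.1497]
tcp_rot: [0.733, 0.659, 0.111, 0.125]
wrist_force: [-7.9, 2.9, 10.4]
grip_width: 0.25
finger_force: 64.5
```

```bash
cat >> h.py <<'E'
def pose():
    s=status.observe(); z=R.from_quat(s['tcp_rot']).as_matrix()[:,2]; t=np.arctan2(z[:2]@ex,-z[2]); p=instand(s['position'])
    print('stand',p,'tilt',round(t,3),'foot mid x',round(p[0]+148.4*np.sin(t),1),'F x',round(p[0]+148.4*np.sin(t)+11*np.cos(t),1),'foot B z',round(p[2]-148.4*np.cos(t)-11*np.sin(t),1),'w',round(s['grip_width'],3),np.round(s['wrist_force'],1))
E
python3 -c "
from h import *
pose()"
```

```text
stand [  5.3 -54.6 149.7] tilt 0.336 foot mid x 54.2 F x 64.6 foot B z 6.0 w 0.25 [-7.9  2.9 10.4]
```

>>> step_arm(rows=[{"dp": [0, -2.0, -0.4], "turn": [-0.8, 0, 0], "grip": 240}, {"dp": [0, 0, 0], "turn": [0, 0, 0], "grip": 240}])

```text
time: 31.75
position: [0.5057, -0.2273, 0.1491]
tcp_rot: [0.732, 0.659, 0.116, 0.13]
wrist_force: [-7.1, 2.0, 8.5]
grip_width: 0.246
finger_force: 64.1
```

>>> step_arm(rows=[{"dp": [0, -2.0, -0.3], "turn": [-0.8, 0, 0], "grip": 240}, {"dp": [0, 0, 0], "turn": [0, 0, 0], "grip": 240}])

```text
time: 32.0
position: [0.5037, -0.2271, 0.1485]
tcp_rot: [0.731, 0.658, 0.12, 0.135]
wrist_force: [-6.1, 1.8, 7.3]
grip_width: 0.244
finger_force: 64.1
```

>>> step_arm(rows=[{"dp": [0, 0, 0], "turn": [0, 0, 0], "grip": 170}, {"dp": [0, 0, 0], "turn": [0, 0, 0], "grip": 120}, {"dp": [0, 0, 0], "turn": [0, 0, 0], "grip": 90}, {"dp": [0, 0, -10], "turn": [0, 0, 0], "grip": 80}, {"dp": [0, 0, -30], "turn": [0, 0, 0], "grip": 80}, {"dp": [0, 0, -40], "turn": [0, 0, 0], "grip": 80}, {"dp": [0, 0, -50], "turn": [0, 0, 0], "grip": 80}, {"dp": [0, 0, 0], "turn": [0, 0, 0], "grip": 80}])

```text
time: 33.0
position: [0.4596, -0.224, 0.2751]
tcp_rot: [0.731, 0.657, 0.121, 0.14]
wrist_force: [-0.3, -0.6, 0.6]
grip_width: 0.687
finger_force: 0.0
```

```bash
python3 - <<'E'
from h import *
np.set_printoptions(precision=4,suppress=True)
pose()
im,d=eyes.snapshot('scene'); P=cloud('scene',d); r,g,b=[im[...,i].astype(int) for i in range(3)]
S=np.dstack([(P[...,:2]-O)@ex,(P[...,:2]-O)@ey,P[...,2]])
m=(d>0)&(abs(S[...,1]+.055)<.05)&(S[...,2]>.03)&(S[...,2]<.21)&(r-b>60)&(S[...,0]>-.05)
m=cv2.erode(m.astype(np.uint8),np.ones((3,3)))>0; Q=S[m]
for _ in range(5):
    A=np.c_[Q[:,2],np.ones(len(Q))]; k=np.linalg.lstsq(A,Q[:,0],rcond=None)[0]; e=Q[:,0]-A@k; Q=Q[abs(e)<.004+0*e]
print(len(Q),'tilt',np.arctan(-k[0]),k,'y',np.percentile(Q[:,1],[2,98]),'z',np.percentile(Q[:,2],[1,99]))
c=im[100:260,170:330]; save('p2',cv2.resize(c,None,fx=3.7,fy=3.7))
plan([.49,.13,.40],Rz(np.radians(96)),n=14)
E
```

```text
stand [-42.7 -56.1 275.1] tilt 0.372 foot mid x 11.3 F x 21.5 foot B z 132.9 w 0.687 [-0.3 -0.6  0.6]
401 tilt 0.3582781803962699 [-0.3744  0.0679] y [-0.0775 -0.022 ] z [0.0367 0.1884]
n=14 dist 376.8 turn/row [ 1.1  1.4 -7.2] total [  15.    18.9 -100.8] worlddelta [ 31.3 353.  128. ]
  [25, 3, -9]  [25, 6, -8]  [24, 9, -8]  [23, 12, -7]  [22, 14, -7]  [20, 17, -7]  [18, 19, -7]  [15, 21, -7]  [13, 23, -7]  [10, 24, -7]  [7, 25, -7]  [4, 25, -8]  [1, 26, -8]  [-2, 25, -9]
```

View pics/p2.png

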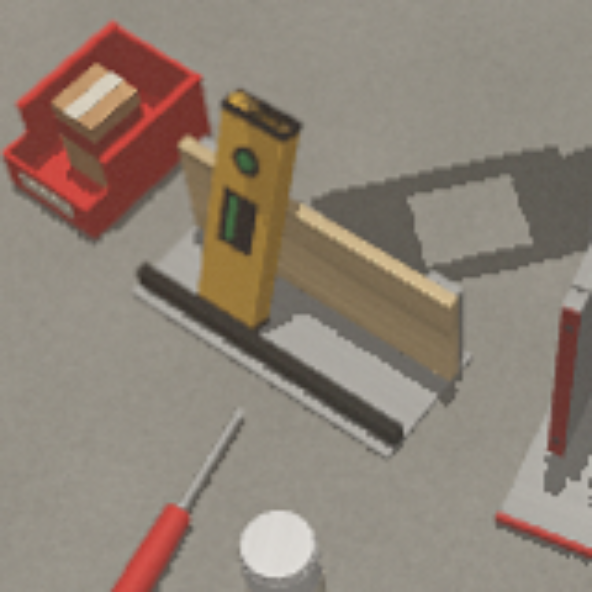

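Level leans correctly (tilt 0.358). Next, level 4.

```bash
python3 - <<'E'
from h import *
plan([.53,.2413,.38],Rz(np.radians(96)),n=16)
E
```

```text
n=16 dist 482.0 turn/row [ 0.9  1.2 -6.3] total [  15.    18.9 -100.8] worlddelta [ 71.3 464.3 108. ]
  [29, 4, -6]  [29, 7, -5]  [28, 10, -5]  [27, 13, -5]  [25, 16, -4]  [24, 18, -4]  [22, 21, -4]  [19, 23, -4]  [17, 25, -4]  [14, 26, -4]  [11, 28, -4]  [8, 29, -4]  [5, 29, -5]  [2, 30, -5]  [-1, 30, -6]  [-4, 29, -6]
```

>>> step_arm(rows=[{"dp": [29, 4, -10], "turn": [0.9, 1.2, -6.3], "grip": 80}, {"dp": [29, 7, -10], "turn": [0.9, 1.2, -6.3], "grip": 80}, {"dp": [28, 10, -8], "turn": [0.9, 1.2, -6.3], "grip": 80}, {"dp": [27, 13, -6], "turn": [0.9, 1.2, -6.3], "grip": 80}, {"dp": [25, 16, -4], "turn": [0.9, 1.2, -6.3], "grip": 80}, {"dp": [24, 18, -4], "turn": [0.9, 1.2, -6.3], "grip": 80}, {"dp": [22, 21, -4], "turn": [0.9, 1.2, -6.3], "grip": 80}, {"dp": [19, 23, -4], "turn": [0.9, 1.2, -6.3], "grip": 80}])

```text
time: 34.05
position: [0.4897, 0.0118, 0.3351]
tcp_rot: [0.375, 0.921, 0.07, 0.073]
wrist_force: [-0.7, -0.2, 0.3]
grip_width: 0.684
finger_force: 0.0
```

>>> step_arm(rows=[{"dp": [17, 25, -4], "turn": [0.9, 1.2, -6.3], "grip": 80}, {"dp": [14, 26, -4], "turn": [0.9, 1.2, -6.3], "grip": 80}, {"dp": [11, 28, -4], "turn": [0.9, 1.2, -6.3], "grip": 80}, {"dp": [8, 29, -4], "turn": [0.9, 1.2, -6.3], "grip": 80}, {"dp": [5, 29, -3], "turn": [0.9, 1.2, -6.3], "grip": 80}, {"dp": [2, 30, -3], "turn": [0.9, 1.2, -6.3], "grip": 80}, {"dp": [-1, 30, -3], "turn": [0.9, 1.2, -6.3], "grip": 80}, {"dp": [-4, 29, -3], "turn": [0.9, 1.2, -6.3], "grip": 80}])

```text
time: 35.05
position: [0.5249, 0.2447, 0.3812]
tcp_rot: [-0.055, 0.998, 0.006, -0.002]
wrist_force: [0.9, -0.4, 0.8]
grip_width: 0.692
finger_force: 0.0
```

>>> step_arm(rows=[{"dp": [0, 0, 0], "turn": [0, 0, 0], "grip": 80}])

```text
time: 35.17
position: [0.5249, 0.2456, 0.3809]
tcp_rot: [-0.055, 0.998, 0.006, -0.002]
wrist_force: [0.2, -0.7, -0.4]
grip_width: 0.684
finger_force: 0.0
```

```bash
python3 - <<'E'
from h import *
np.set_printoptions(precision=4,suppress=True)
ci=eyes.camera_info('wrist'); im,d=eyes.snapshot('wrist'); P,X,Y,Z,ok,r,g,b=fit('wrist',im,d,ci,0)
m=ok&(abs(Z-.205)<.006)&(X>.50)&(X<.6)&(abs(Y-.242)<.03)&((r-b>45)|((r<60)&(X>.51)))
m=cv2.morphologyEx(m.astype(np.uint8),cv2.MORPH_OPEN,np.ones((3,3)))>0
if m.any(): print(rect(P[m]))
s=status.observe(); print(s['position'])
plan([.5409,.2413,.25],Rz(np.radians(96)),n=4)
E
```

```text
(array([0.5416, 0.2416, 0.0571, 0.0226, 5.7453]), 1116)
[0.5248 0.2443 0.3811]
n=4 dist 132.1 turn/row [ 0.2 -0.1  0. ] total [ 0.7 -0.2  0.2] worlddelta [  16.1   -3.  -131.1]
  [-4, -2, 33]  [-4, -1, 33]  [-4, -1, 33]  [-4, -1, 33]
```

>>> step_arm(rows=[{"dp": [-4, -2, 25], "turn": [0.7, -0.2, 0.2], "grip": 80}, {"dp": [-4, -1, 35], "turn": [0, 0, 0], "grip": 80}, {"dp": [-4, 0, 35], "turn": [0, 0, 0], "grip": 80}, {"dp": [-4, 0, 35], "turn": [0, 0, 0], "grip": 80}, {"dp": [0, 0, 0], "turn": [0, 0, 0], "grip": 80}])

```text
time: 35.85
position: [0.539, 0.2409, 0.2487]
tcp_rot: [-0.051, 0.999, -0.001, -0.003]
wrist_force: [-0.0, -0.3, -0.7]
grip_width: 0.687
finger_force: 0.0
```

```bash
python3 - <<'E'
from h import *
s=status.observe(); print(s['position'])
plan([.5409,.2413,.145],Rz(np.radians(96)),n=3)
E
```

```text
[0.53895556 0.24087758 0.24867025]
n=3 dist 103.7 turn/row [-0.  -0.1 -0.1] total [-0.  -0.3 -0.2] worlddelta [   1.9    0.4 -103.7]
  [-1, 0, 35]  [-1, 0, 35]  [-1, 0, 35]
```

>>> step_arm(rows=[{"dp": [0, 0, 35], "turn": [0, 0, 0], "grip": 80}, {"dp": [0, 0, 35], "turn": [0, 0, 0], "grip": 80}, {"dp": [0, 0, 33], "turn": [0, 0, 0], "grip": 80}, {"dp": [0, 0, 0], "turn": [0, 0, 0], "grip": 80}, {"dp": [0, 0, 0], "turn": [0, 0, 0], "grip": 150}, {"dp": [0, 0, 0], "turn": [0, 0, 0], "grip": 240}, {"dp": [0, 0, 0], "turn": [0, 0, 0], "grip": 240}, {"dp": [0, 0, 0], "turn": [0, 0, 0], "grip": 240}])

```text
time: 36.85
position: [0.5442, 0.2434, 0.1533]
tcp_rot: [-0.052, 0.999, 0.001, 0.004]
wrist_force: [0.9, -0.1, 6.4]
grip_width: 0.246
finger_force: 59.9
```

>>> step_arm(rows=[{"dp": [0, 0, -10], "turn": [0, 0, 0], "grip": 240}, {"dp": [0, 0, -30], "turn": [0, 0, 0], "grip": 240}, {"dp": [0, 0, -40], "turn": [0, 0, 0], "grip": 240}, {"dp": [0, 0, -40], "turn": [0, 0, 0], "grip": 240}, {"dp": [0, 0, -40], "turn": [0, 0, 0], "grip": 240}, {"dp": [0, 0, -40], "turn": [0, 0, 0], "grip": 240}, {"dp": [0, 0, -40], "turn": [0, 0, 0], "grip": 240}, {"dp": [0, 0, -30], "turn": [0, 0, 0], "grip": 240}])

```text
time: 37.85
position: [0.5408, 0.2426, 0.4219]
tcp_rot: [-0.052, 0.999, 0.001, 0.002]
wrist_force: [0.4, -0.2, -2.6]
grip_width: 0.245
finger_force: 59.0
```

```bash
python3 - <<'E'
from h import *
plan(st(.003,.058,.42),Rz(np.radians(-6)),n=14)
E
```

```text
n=14 dist 358.7 turn/row [0.  0.  7.3] total [2.000e-01 1.000e-01 1.019e+02] worlddelta [ -23.7 -358.    -1.9]
  [4, -25, 0]  [1, -26, 0]  [-2, -26, 0]  [-5, -25, 0]  [-9, -24, 0]  [-12, -23, 0]  [-14, -21, 0]  [-17, -19, 0]  [-19, -17, 0]  [-21, -14, 0]  [-23, -12, 0]  [-24, -9, 0]  [-25, -5, 0]  [-26, -2, 0]
```

>>> step_arm(rows=[{"dp": [4, -25, 0], "turn": [0, 0, 7.3], "grip": 240}, {"dp": [1, -26, 0], "turn": [0, 0, 7.3], "grip": 240}, {"dp": [-2, -26, 0], "turn": [0, 0, 7.3], "grip": 240}, {"dp": [-5, -25, 0], "turn": [0, 0, 7.3], "grip": 240}, {"dp": [-9, -24, 0], "turn": [0, 0, 7.3], "grip": 240}, {"dp": [-12, -23, 0], "turn": [0, 0, 7.3], "grip": 240}, {"dp": [-14, -21, 0], "turn": [0, 0, 7.3], "grip": 240}, {"dp": [-17, -19, 0], "turn": [0, 0, 7.3], "grip": 240}])

```text
time: 38.85
position: [0.5274, 0.0372, 0.4193]
tcp_rot: [0.444, 0.896, 0.001, 0.0]
wrist_force: [0.2, 0.6, -2.2]
grip_width: 0.248
finger_force: 59.2
```

>>> step_arm(rows=[{"dp": [-19, -17, 0], "turn": [0, 0, 7.3], "grip": 240}, {"dp": [-21, -14, 0], "turn": [0, 0, 7.3], "grip": 240}, {"dp": [-23, -12, 0], "turn": [0, 0, 7.3], "grip": 240}, {"dp": [-24, -9, 0], "turn": [0, 0, 7.3], "grip": 240}, {"dp": [-25, -5, 0], "turn": [0, 0, 7.3], "grip": 240}, {"dp": [-26, -2, 0], "turn": [0, 0, 7.3], "grip": 240}, {"dp": [0, 0, 0], "turn": [0, 0, 0], "grip": 240}])

```text
time: 39.72
position: [0.5169, -0.117, 0.4187]
tcp_rot: [0.746, 0.666, 0.001, -0.001]
wrist_force: [-0.1, 0.4, -2.6]
grip_width: 0.251
finger_force: 59.2
```

```bash
python3 - <<'E'
from h import *
pose()
im,d=eyes.snapshot('scene'); P=cloud('scene',d); r,g,b=[im[...,i].astype(int) for i in range(3)]
p=status.observe()['position']
m=(d>0)&(abs(P[...,0]-p[0])<.03)&(abs(P[...,1]-p[1])<.05)&(P[...,2]>.23)&(P[...,2]<.5)&(r-b>60); print(m.sum(),np.round(np.percentile(P[m],[1,99],axis=0),3))
plan(st(.006,.058,.17),Rz(np.radians(-6),.30),n=8)
E
```

```text
stand [  3.   56.4 418.7] tilt 0.001 foot mid x 3.1 F x 14.1 foot B z 270.3 w 0.251 [-0.1  0.4 -2.6]
972 [[ 0.51  -0.144  0.284]
 [ 0.532 -0.084  0.473]]
n=8 dist 248.9 turn/row [-2.1 -0.  -0. ] total [-17.1  -0.1  -0.3] worlddelta [ 3.000e+00  2.000e-01 -2.489e+02]
  [0, 0, 31]  [0, -1, 31]  [0, -2, 31]  [0, -3, 31]  [0, -4, 31]  [0, -5, 31]  [0, -7, 30]  [0, -8, 30]
```

>>> step_arm(rows=[{"dp": [0, 0, 20], "turn": [-4.3, 0, 0], "grip": 240}, {"dp": [0, -2, 32], "turn": [-4.3, 0, 0], "grip": 240}, {"dp": [0, -4, 32], "turn": [-4.3, 0, 0], "grip": 240}, {"dp": [0, -6, 32], "turn": [-4.2, 0, 0], "grip": 240}, {"dp": [0, -9, 31], "turn": [0, 0, 0], "grip": 240}, {"dp": [0, -9, 31], "turn": [0, 0, 0], "grip": 240}, {"dp": [0, -8, 28], "turn": [0, 0, 0], "grip": 240}, {"dp": [0, 0, 0], "turn": [0, 0, 0], "grip": 240}])

```text
time: 40.78
position: [0.5195, -0.1135, 0.2055]
tcp_rot: [0.736, 0.661, 0.099, 0.107]
wrist_force: [-0.6, -0.4, -2.9]
grip_width: 0.252
finger_force: 60.0
```

```bash
python3 -c "
from h import *
pose()
plan(st(.007,.058,.156),Rz(np.radians(-6),.30),n=3)"
```

```text
stand [  5.2  60.1 205.5] tilt 0.293 foot mid x 48.1 F x 58.6 foot B z 60.3 w 0.252 [-0.6 -0.4 -2.9]
n=3 dist 49.5 turn/row [-0.1 -0.1 -0.1] total [-0.4 -0.2 -0.2] worlddelta [  1.5  -2.3 -49.5]
  [-1, -4, 16]  [-1, -4, 16]  [-1, -4, 16]
```

>>> step_arm(rows=[{"dp": [0, -4, 16], "turn": [-0.4, 0, 0], "grip": 240}, {"dp": [0, -4, 16], "turn": [0, 0, 0], "grip": 240}, {"dp": [0, -4, 13], "turn": [0, 0, 0], "grip": 240}, {"dp": [0, 0, 3], "turn": [0, 0, 0], "grip": 240}, {"dp": [0, 0, 0], "turn": [0, 0, 0], "grip": 240}])

```text
time: 41.4
position: [0.5261, -0.1162, 0.1635]
tcp_rot: [0.735, 0.66, 0.103, 0.114]
wrist_force: [-12.5, 3.6, 17.0]
grip_width: 0.244
finger_force: 63.9
```

>>> step_arm(rows=[{"dp": [0, 0, 2], "turn": [0, 0, 0], "grip": 240}, {"dp": [0, 0, 0], "turn": [0, 0, 0], "grip": 240}])

```text
time: 41.65
position: [0.5267, -0.1164, 0.1636]
tcp_rot: [0.735, 0.66, 0.103, 0.115]
wrist_force: [-20.3, 5.1, 29.4]
grip_width: 0.247
finger_force: 66.0
```

```bash
python3 -c "
from h import *
pose()"
```

```text
stand [ 12.8  57.9 163.6] tilt 0.31 foot mid x 58.1 F x 68.6 foot B z 18.9 w 0.247 [-20.3   5.1  29.4]
```

The foot landed on top of the strip; lifting and shifting back toward the wall.

>>> step_arm(rows=[{"dp": [0, 0, -5], "turn": [0, 0, 0], "grip": 240}, {"dp": [0, 0, -8], "turn": [0, 0, 0], "grip": 240}, {"dp": [0, -4, -2], "turn": [0, 0, 0], "grip": 240}, {"dp": [0, 0, 0], "turn": [0, 0, 0], "grip": 240}])

```text
time: 42.15
position: [0.517, -0.115, 0.1702]
tcp_rot: [0.736, 0.659, 0.103, 0.113]
wrist_force: [-0.7, 0.9, -3.8]
grip_width: 0.248
finger_force: 60.6
```

```bash
python3 - <<'E'
from h import *
np.set_printoptions(precision=4,suppress=True)
pose()
im,d=eyes.snapshot('scene'); P=cloud('scene',d); r,g,b=[im[...,i].astype(int) for i in range(3)]
S=np.dstack([(P[...,:2]-O)@ex,(P[...,:2]-O)@ey,P[...,2]])
m=(d>0)&(abs(S[...,1]-.055)<.05)&(S[...,2]>.03)&(S[...,2]<.23)&(r-b>60)&(S[...,0]>-.05)
m=cv2.erode(m.astype(np.uint8),np.ones((3,3)))>0; Q=S[m]
k=np.linalg.lstsq(np.c_[Q[:,2],np.ones(len(Q))],Q[:,0],rcond=None)[0]
for _ in range(8):
    e=Q[:,0]-Q[:,2]*k[0]-k[1]; q=Q[abs(e-np.median(e))<.004]; k=np.linalg.lstsq(np.c_[q[:,2],np.ones(len(q))],q[:,0],rcond=None)[0]
print(len(Q),len(q),'tilt',np.arctan(-k[0]),k,'y',np.percentile(q[:,1],[2,98]),'z',np.percentile(q[:,2],[1,99]))
plan(st(.001,.058,.175),Rz(np.radians(-6),.30),n=1)
E
```

```text
stand [  2.9  58.3 170.2] tilt 0.307 foot mid x 47.8 F x 58.3 foot B z 25.4 w 0.248 [-0.7  0.9 -3.8]
532 454 tilt 0.3044554939134816 [-0.3142  0.0671] y [0.0337 0.0896] z [0.0492 0.2103]
n=1 dist 5.2 turn/row [ 0.4 -0.  -0.3] total [ 0.4 -0.  -0.3] worlddelta [-2.1 -0.   4.8]
  [0, -1, -5]
```

>>> step_arm(rows=[{"dp": [0, -1.6, 4.7], "turn": [0, 0, 0], "grip": 240}, {"dp": [0, -1.6, 4.7], "turn": [0, 0, 0], "grip": 240}, {"dp": [0, -1.6, 4.7], "turn": [0, 0, 0], "grip": 240}, {"dp": [0, 0, 0], "turn": [0, 0, 0], "grip": 240}])

```text
time: 42.7
position: [0.5168, -0.1149, 0.1551]
tcp_rot: [0.736, 0.659, 0.103, 0.113]
wrist_force: [-1.1, -0.4, -3.3]
grip_width: 0.244
finger_force: 60.4
```

```bash
python3 -c "
from h import *
pose()"
```

```text
stand [  2.7  58.4 155.1] tilt 0.307 foot mid x 47.5 F x 58.0 foot B z 10.3 w 0.244 [-1.1 -0.4 -3.3]
```

Now in the trough between wall and strip; continue to contact.

>>> step_arm(rows=[{"dp": [0, 0, 2], "turn": [0, 0, 0], "grip": 240}, {"dp": [0, 0, 2], "turn": [0, 0, 0], "grip": 240}, {"dp": [0, 0, 0], "turn": [0, 0, 0], "grip": 240}])

```text
time: 43.08
position: [0.5186, -0.1153, 0.1521]
tcp_rot: [0.736, 0.659, 0.103, 0.114]
wrist_force: [0.1, 0.5, -3.3]
grip_width: 0.247
finger_force: 60.5
```

>>> step_arm(rows=[{"dp": [0, 1, 1], "turn": [0, 0, 0], "grip": 240}, {"dp": [0, 1, 1], "turn": [0, 0, 0], "grip": 240}, {"dp": [0, 0, 0], "turn": [0, 0, 0], "grip": 240}])

```text
time: 43.45
position: [0.5212, -0.1157, 0.151]
tcp_rot: [0.736, 0.659, 0.103, 0.114]
wrist_force: [-0.7, -0.5, -3.4]
grip_width: 0.252
finger_force: 60.5
```

```bash
python3 -c "
from h import *
pose()"
```

```text
stand [  7.2  58.1 151. ] tilt 0.309 foot mid x 52.3 F x 62.7 foot B z 6.3 w 0.252 [-0.7 -0.5 -3.4]
```

>>> step_arm(rows=[{"dp": [0, 0, 1.5], "turn": [0, 0, 0], "grip": 240}, {"dp": [0, 1, 0.5], "turn": [0, 0, 0], "grip": 240}, {"dp": [0, 0, 0], "turn": [0, 0, 0], "grip": 240}])

```text
time: 43.82
position: [0.5229, -0.1158, 0.1495]
tcp_rot: [0.736, 0.659, 0.103, 0.114]
wrist_force: [-1.0, 0.2, -0.4]
grip_width: 0.252
finger_force: 60.7
```

```bash
python3 -c "
from h import *
pose()"
```

```text
stand [  8.9  58.1 149.5] tilt 0.309 foot mid x 54.0 F x 64.5 foot B z 4.8 w 0.252 [-1.   0.2 -0.4]
```

>>> step_arm(rows=[{"dp": [0, 1, 0.5], "turn": [0, 0, 0], "grip": 240}, {"dp": [0, -2.5, 0], "turn": [-1, 0, 0], "grip": 240}, {"dp": [0, -2.5, 0], "turn": [-1, 0, 0], "grip": 240}, {"dp": [0, -2.3, 0], "turn": [-0.9, 0, 0], "grip": 240}, {"dp": [0, 0, 0], "turn": [0, 0, 0], "grip": 240}])

```text
time: 44.45
position: [0.5166, -0.1152, 0.1476]
tcp_rot: [0.733, 0.656, 0.12, 0.133]
wrist_force: [-4.8, 1.8, 5.8]
grip_width: 0.247
finger_force: 61.7
```

```bash
python3 -c "
from h import *
pose()"
```

```text
stand [  2.6  58.1 147.6] tilt 0.361 foot mid x 55.0 F x 65.3 foot B z 4.9 w 0.247 [-4.8  1.8  5.8]
```

Same state as the first one at release; open and retract.

>>> step_arm(rows=[{"dp": [0, 0, 0], "turn": [0, 0, 0], "grip": 170}, {"dp": [0, 0, 0], "turn": [0, 0, 0], "grip": 120}, {"dp": [0, 0, 0], "turn": [0, 0, 0], "grip": 90}, {"dp": [0, 0, -10], "turn": [0, 0, 0], "grip": 80}, {"dp": [0, 0, -30], "turn": [0, 0, 0], "grip": 80}, {"dp": [0, 0, -40], "turn": [0, 0, 0], "grip": 80}, {"dp": [0, 0, -50], "turn": [0, 0, 0], "grip": 80}, {"dp": [0, 0, -50], "turn": [0, 0, 0], "grip": 80}])

```text
time: 45.45
position: [0.4532, -0.1083, 0.3174]
tcp_rot: [0.733, 0.656, 0.12, 0.133]
wrist_force: [0.4, -0.0, -0.5]
grip_width: 0.686
finger_force: 0.0
```

```bash
python3 - <<'E'
from h import *
np.set_printoptions(precision=4,suppress=True)
pose()
im,d=eyes.snapshot('scene'); P=cloud('scene',d); r,g,b=[im[...,i].astype(int) for i in range(3)]
S=np.dstack([(P[...,:2]-O)@ex,(P[...,:2]-O)@ey,P[...,2]])
for y0 in (-.055,.055):
    m=(d>0)&(abs(S[...,1]-y0)<.05)&(S[...,2]>.03)&(S[...,2]<.21)&(r-b>60)&(S[...,0]>-.05)
    m=cv2.erode(m.astype(np.uint8),np.ones((3,3)))>0; Q=S[m]; k=[-.37,.068]
    for _ in range(8):
        e=Q[:,0]-Q[:,2]*k[0]-k[1]; q=Q[abs(e-np.median(e))<.004]; k=np.linalg.lstsq(np.c_[q[:,2],np.ones(len(q))],q[:,0],rcond=None)[0]
    print(len(q),'tilt',np.arctan(-k[0]),k,'y',np.percentile(q[:,1],[2,98]),'z',np.percentile(q[:,2],[1,99]))
for t in ('carton_mid','tape','driver','spray'):
    for x in models.place_of(t,'scene')[:1]: print(t,x['confidence'],onz('scene',x['at'],{'carton_mid':.0465,'driver':.01}.get(t,0)))
m=(d>0)&(r>g+50)&(S[...,2]>.225)&(S[...,2]<.256); print('tabs x',[np.median(P[m&(abs(P[...,1]-y)<.015)&(P[...,0]<.56)][:,0]) for y in (.076,.128,.18,.231)])
c=im[100:330,170:410]; save('fin',cv2.resize(c,None,fx=2.5,fy=2.5))
E
```

```text
stand [-61.2  58.3 317.4] tilt 0.36 foot mid x -8.9 F x 1.4 foot B z 174.6 w 0.686 [ 0.4 -0.  -0.5]
447 tilt 0.3571979256310202 [-0.3732  0.0681] y [-0.0781 -0.022 ] z [0.0378 0.1895]
491 tilt 0.3600886302380477 [-0.3765  0.0681] y [0.0341 0.0897] z [0.0368 0.1902]
carton_mid 0.71 [ 0.4357 -0.439   0.0465]
tape 0.57 [0.7127 0.2242 0.    ]
driver 0.77 [ 0.7346 -0.1554  0.01  ]
spray 0.79 [ 0.7605 -0.0268  0.    ]
tabs x [np.float64(0.4710972801393377), np.float64(0.4654772417882985), np.float64(0.46060301323541963), np.float64(0.4551529715695346)]
```

View pics/fin.png

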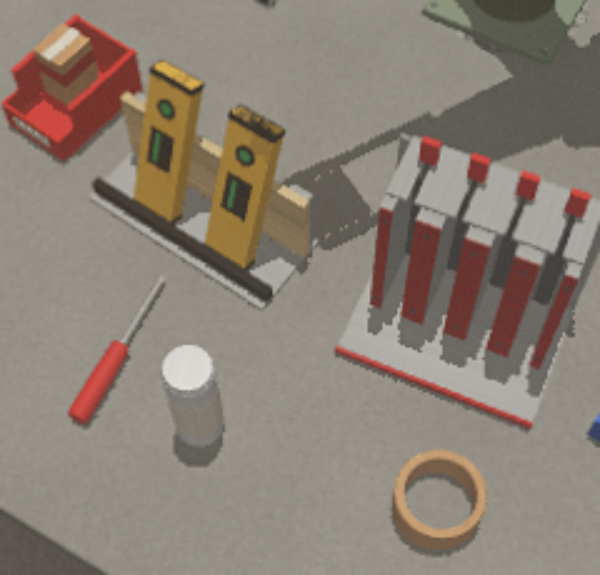

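Both levels lean correctly and the ejectors are home. The carton has shifted to the bin's back corner (crop 65, 65); checking that it still sits on the floor.

```bash
python3 - <<'E'
from h import *
np.set_printoptions(precision=4,suppress=True)
a=np.radians(-8); B=np.array([.4647,-.4192]); bx=np.array([np.cos(a),np.sin(a)]); by=np.array([-np.sin(a),np.cos(a)])
for cam in ('scene','side'):
    im,d=eyes.snapshot(cam); P=cloud(cam,d); r,g,b=[im[...,i].astype(int) for i in range(3)]
    S=np.dstack([(P[...,:2]-B)@bx,(P[...,:2]-B)@by,P[...,2]])
    m=(d>0)&(abs(S[...,0])<.08)&(abs(S[...,1])<.06)&(S[...,2]>.01)&(g>75); Q=S[m]
    print(cam,len(Q),'z pct',np.percentile(Q[:,2],[50,90,99]))
    T=Q[Q[:,2]>.08]; print(' top',rect(T),'z',np.percentile(T[:,2],[2,50,98])); k=np.linalg.lstsq(np.c_[T[:,:2],np.ones(len(T))],T[:,2],rcond=None)[0]; print(' top slope',k)
E
```

```text
scene 577 z pct [0.0787 0.0929 0.0958]
 top (array([-0.0206,  0.0011,  0.1013,  0.1159,  2.0313]), 270) z [0.0805 0.0907 0.0959]
 top slope [-0.0155 -0.0479  0.0886]
side 442 z pct [0.0878 0.0903 0.0922]
 top (array([-0.019 , -0.0234,  0.0593,  0.0488,  0.7105]), 360) z [0.0809 0.0884 0.0915]
 top slope [ 0.028  -0.0314  0.0879]
```

```bash
python3 -c "
from h import *
print(ticket.hand_in())"
```

```text
the job is handed in; nothing more can be done
None
```

I handed the job in at about 46 s: the carton is upright on the red bin floor, both levels present (bays 2 and 4) lean at about 0.36 rad on the stand, and the ejectors are home; the hand-in returned no verdict.

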